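Clamp a test strip on a plate shaker and set its speed

TASK

Load the plate shaker: slide the white test strip along its channel, under the bridge, fully home against the end stop. Then tighten the brass thumbscrew clockwise until the presser seats on the strip, stopping as soon as it is firmly held (do not over-tighten), and last turn the black speed dial clockwise so that its white pointer line stands at the red mark. Leave the things round it alone.

Things in the scene. Friction and masses are not known exactly. Their poses are not given: they have to be found in the camera images.
- shaker: white plate shaker fixed to the worktop, 230 mm long. Origin: on the worktop under the channel's centre line; x runs along the channel towards the end stop, y left, z up. The channel is 55 mm wide between aluminium guides 6 mm thick (tops at z = 44 mm, x from -95 to 100), open at its -x end. The grey dial panel lies on its -y side, x -95 to 5, y -115 to -42, top at z = 30.
- slot_mouth (a point): near end of the slot, on its floor, at shaker x = -125, y = 0, z = 27 mm. The slot is 36 mm wide (y -18 to 18) and runs from here to the stop, sunk 8 mm between the two grey rails that carry the strip (rail tops at z = 35), so a finger moving along it reaches below the strip's underside and can push its near end.
- end_stop (a point): middle of the face of the end stop, at rail height: shaker x = 90, y = 0, z = 35 mm; the stop is 67 mm wide and rises to z = 53. An aluminium bridge over the channel, x 60 to 80, 84 mm wide, has its underside at z = 65 and its top at z = 75.
- test_strip: white test strip, 135 x 52 x 5 mm, about 22 g, loose, flat on the rails in the channel, its far end 25 to 40 mm short of the stop. Origin: centre of its underside; x along its length and the channel. Fully home its origin is at shaker x = 22 mm.
- screw_head (a point): centre of the knurled brass head of the thumbscrew: 30 mm diameter, 26 mm tall, on a 12 mm thick neck 12 mm long above the bridge; axis vertical at shaker x = 70, y = 0; this point at z = 100 mm. It turns without rising or sinking. Clockwise from above tightens: it is free for the first 1.25 to 2.75 rad, so regrasp. It stays where it is left.
- presser: steel presser bar under the bridge, sinking 4 mm per radian of the screw. Origin at z = 51 mm at first; its springy rubber pad reaches 0 to 6 mm lower (unknown, fixed in a run), so feel it seat on the strip: friction of the screw is 0.12 Nm, either way; each newton of clamping adds 0.004 Nm (16 N: 0.06 Nm above the free screw), 6 N per 0.1 rad after touch. 12 to 25 N is right.
- dial_grip (a point): on the axis of the black speed dial, 67 mm above the worktop, at the height to grip its bar: 34 mm long, 14 mm thick, from 42 to 74 mm above the worktop, on a disc of 36 mm diameter. The point turns with the dial; its -x axis points along the bar to the end with the white pointer line.
- dial (a joint): speed dial, radians, growing clockwise seen from above; at 0 the white pointer points to the shaker's -x. The red mark on the scale is at 2.20 rad. Turns against about 0.03 Nm and stays where it is left.
- bottle_blue: small dropper bottle with blue cap, 27 mm wide, 66 mm tall, bystander
- bottle_red: small dropper bottle with red cap, 27 mm wide, 66 mm tall, bystander
- sample_tube: capped sample tube lying on the worktop, 16 mm thick, bystander
- red_marker: marker pen with red cap lying on the worktop, 132 mm long, bystander

How it is judged:
By the outcome, as a careful person would: the job done as asked, in the order asked, and still so for the second after the job is handed in, with the robot touching nothing.
It also fails if it takes over 72 s, if anything falls off the work surface, if the arm or the gripper's body presses on something with over 40 N, if the wrist force passes 120 N, or if a joint passes its speed limit or range.

ROBOT

A 6-joint arm with a two-finger parallel gripper is mounted at the origin on a cart in front of the work surface, level with it; the furniture and walls round the work are solid. World frame = base frame: x ahead of the robot, y to its left, z up, the work surface at z = 0. Lengths are in m, angles in rad, forces in N, time in s.
With the tool pointing down it reaches from about 0.275 to 1 m from the base axis. Payload 8.4 kg.
Tool frame: the origin (TCP) lies at the very end of the fingers, on their centre line; the grasp point (between the pads) lies 19 mm behind it (ctrl.pinch_z is the distance from the TCP to the grasp point, in m); z points along the fingers, y is the direction in which the jaws open and shut (so a half turn about z gives the same grasp; the last joint's range is limited). The gripper opens to 85 mm and grips with 20 to 120 N. Pads are 22 mm wide; open, the fingers measure 114 mm over their backs; the gripper's body (76 mm by 85 mm) begins 54 mm behind the grasp point. The pads swing forward as they close: fully open they stand 13 mm farther back than shut.
Start: joints at [-1.347, 0.353, 1.633, -0, 1.155, -0.002], TCP at [0.14, -0.609, 0.231] pointing down, gripper open.
Joint ranges: [-2.63, 2.63], [-0.92, 2.1], [0.06, 2.66], [-1.3, 4.44], [0, 2.69], [-3.02, 3.02]. Speed limits (rad/s): [2.22, 2.22, 2.79, 3.14, 3.14, 3.14].

INTERFACE

Orientations are given as a unit quaternion [w, x, y, z].
In Python, from station import ctrl, get_image, camera_model, finder gives the robot as it stands.
- The arm moves only by the tool servo_tool, never from a script. Its argument "increments" is text: rows parted by semicolons, each of 6 numbers parted by spaces: the shift along the world's x, y, z in cm, then the turn, a rotation vector about the world's x, y, z in rad. A call has 1 to 12 rows; each row is the pose to reach, as a shift and turn from the pose commanded when the call began; what a row does not reach only later rows make up. A row lasts 1/10 s, in which the tool goes at most 50 mm and 8.59 degrees, less where a joint would pass 70% of its speed; a pose out of reach is approached as far as the arm can. A call with a gripper value outside its range is refused whole. "claw" is the opening, from 0 (shut) to 1 (fully open), set as the call begins (left out, the last holds). The fingers move at their own pace and stop on an object; "newtons" is the grip in N (left out, the last holds). Time passes only in rows, so rows that repeat a pose let the fingers close. It gives the time, the measured TCP pose, the force and the opening at its end, in the units of the state.
- ctrl.state(): the state, without advancing time (a new reading comes with each control period).
- get_image(name): name is "side" or "top" or "wrist"; returns the picture (480x640x3 uint8, red, green, blue); there is no depth.
- camera_model(name): a dict with "vfov" (degrees; the focal length in pixels is half the picture's height over the tangent of half this angle, whatever the lens; pixels are square), "cx", "cy" (the principal point, pixels), "world_from_camera" (4x4, takes a point from camera to world coordinates). Camera axes: x right, y down, z forward; pixel columns grow to the right and rows downward; lengths in m; the calibration is good to about 2 mm. The wrist camera is an equidistant fisheye: a pixel r from the principal point sees the ray r / f radians off the axis. A picture is of the moment at which its call begins: read the wrist's pose just before it. camera_model takes no time and is no camera call; for the wrist camera it gives the pose at the moment of the call.
- ctrl.job_done(): hands the job in, once; it reports no verdict.
Trained networks look in the newest picture that a camera, given by its name, has taken for a name from the list of things; names that differ only in an ending like _2 or _b are one class to them, and where a whole thing is asked for, a point or a joint stands for the part that bears it (a point fixed in the world has none). Each returns a list of dicts, best first, with "conf" (0 to 1); they miss things now and then, are a little off and sometimes report something else, mostly with a low value. They report only what shows in the picture. A call takes as long as a camera call.
- finder.find_in(label, camera): "bbox" ([left, top, right, bottom] in pixels, round what is visible of it).
The state is a dict: "clock": time; "q": joint angles; "joint_vel": joint speeds; "effort": joint torques, N m; "tool_pos": TCP position; "orientation": TCP orientation; "force": force on the tool from outside, world axes, zero at the start; "ft_torque": the same for the moment, N m; "finger_gap": finger opening in m.
Only numpy, scipy, OpenCV 4.12 (cv2) and the standard library are available. Lean on these libraries where they do the work, as an engineer would, in place of code of your own. Each camera call takes 0.05 s, during which the arm holds its last target.

## Working session

There is one attempt and no reset: what is moved stays moved. The work goes in short steps, Python scripts to look and compute and a tool call to move; the robot and the scene stay as the last step left them, time stands still between calls to the robot, and variables do not carry over. Pictures are saved under pics/ and viewed, and the job is handed in when it is done.

Besides the shell and the picture viewer there is one more tool, called after "Emit:" as a command line: name --argument value ..., lists and objects as JSON in quotes. servo_tool: Moves the arm, as the interface text tells. Its arguments: {"type":"object","properties":{"increments":{"type":"string"},"claw":{"type":"number"},"newtons":{"type":"number"}},"required":["increments"]}

```bash
ls; mkdir -p pics; python3 - <<'E'
from station import ctrl,get_image,camera_model,finder
import cv2
print(ctrl.state())
for n in("top","side","wrist"):
    m=camera_model(n);print(n,m)
    im=get_image(n);cv2.imwrite(f"pics/{n}0.png",im[:,:,::-1])
print(ctrl.state()["clock"])
E
```

```text
pics
{'clock': 0.0, 'q': array([-1.34742606e+00,  3.53681688e-01,  1.63419262e+00, -7.30019795e-06,
        1.15519359e+00, -2.36950963e-03]), 'joint_vel': array([-0.00093744,  0.00059081,  0.00036594, -0.00173504,  0.00039511,
       -0.00125061]), 'effort': array([ 9.32535731e-04, -6.05252624e+01, -3.42071199e+01,  3.48791605e-05,
        9.49213689e-03, -2.19747608e-05]), 'tool_pos': array([ 0.13979529, -0.60864093,  0.23051572]), 'orientation': array([-7.32753637e-04,  9.93636517e-01,  1.12631823e-01, -8.46595013e-05]), 'force': array([-0.20489183,  0.29696212, -0.77432516]), 'ft_torque': array([ 0.00949414,  0.03500461, -0.04121107]), 'finger_gap': 0.08554526714699967}
top {'vfov': 48.693603796513074, 'cx': 314.25708966431705, 'cy': 234.8133166067225, 'world_from_camera': array([[-0.01827334, -0.99285275,  0.11793858,  0.47219445],
       [-0.99952938,  0.01523332, -0.0266265 ,  0.33650667],
       [ 0.0246396 , -0.11836963, -0.99266385,  0.91823823],
       [ 0.        ,  0.        ,  0.        ,  1.        ]])}
side {'vfov': 43.91713186594214, 'cx': 316.9973385519103, 'cy': 231.96449280762565, 'world_from_camera': array([[-0.89256692, -0.24122486,  0.38096569,  0.1509409 ],
       [-0.45087827,  0.48823223, -0.74722023,  1.11757092],
       [-0.00575163, -0.83871321, -0.54454299,  0.63928248],
       [ 0.        ,  0.        ,  0.        ,  1.        ]])}
wrist {'vfov': 65.70646984690485, 'cx': 320.4734795967075, 'cy': 246.95180833980768, 'world_from_camera': array([[ 2.23668687e-01, -9.24755083e-01, -3.07896663e-01,
         2.19747852e-01],
       [-9.74664746e-01, -2.12531176e-01, -6.97074723e-02,
        -5.91095930e-01],
       [-9.75300745e-04,  3.15687402e-01, -9.48862747e-01,
         3.74247737e-01],
       [ 0.00000000e+00,  0.00000000e+00,  0.00000000e+00,
         1.00000000e+00]])}
0.15
```

View pics/top0.png

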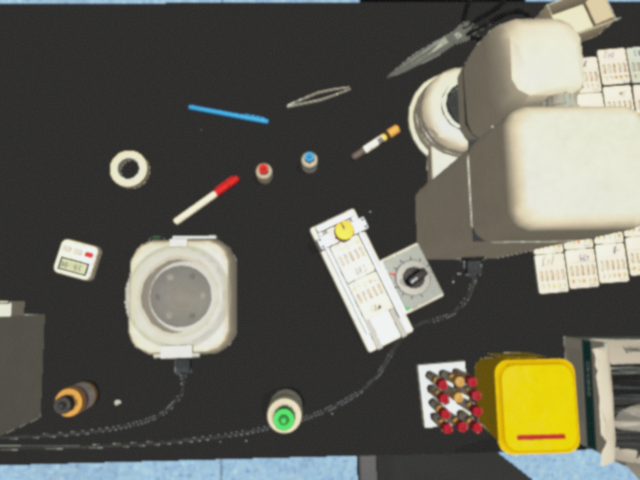

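View pics/side0.png

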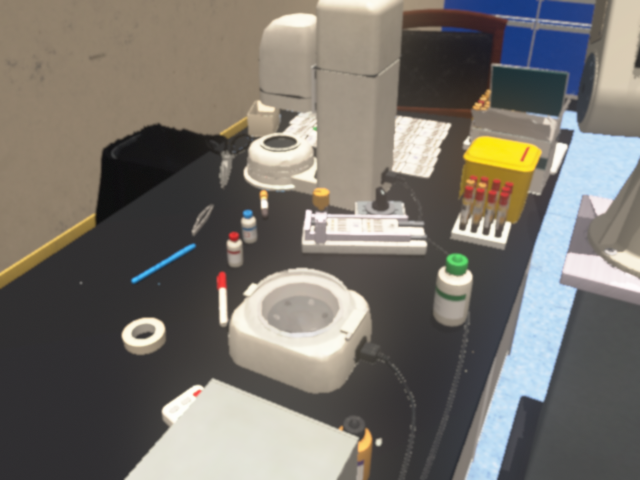

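The top view shows the shaker at (310–410, 210–350), the brass screw at (344,231), and the dial at (415,277). The open end of the channel is toward the robot, at the bottom. Next I'll zoom in and measure.

```bash
cat > h.py <<'E'
import numpy as np,cv2
from station import ctrl,get_image,camera_model,finder
def ray(m,u,v,fish=False):
    f=240/np.tan(np.radians(m["vfov"]/2));x=(u-m["cx"])/f;y=(v-m["cy"])/f
    if fish:
        r=np.hypot(x,y);d=np.array([x/r*np.sin(r),y/r*np.sin(r),np.cos(r)]) if r>0 else np.array([0,0,1.])
    else: d=np.array([x,y,1.])
    T=m["world_from_camera"];return T[:3,3],T[:3,:3]@d
def onz(m,u,v,z,fish=False):
    o,d=ray(m,u,v,fish);return o+d*(z-o[2])/d[2]
def proj(m,p,fish=False):
    T=m["world_from_camera"];c=T[:3,:3].T@(np.asarray(p)-T[:3,3]);f=240/np.tan(np.radians(m["vfov"]/2))
    if fish:
        r=np.hypot(c[0],c[1]);t=np.arctan2(r,c[2]);s=f*t/r
        return np.array([m["cx"]+c[0]*s,m["cy"]+c[1]*s])
    return np.array([m["cx"]+f*c[0]/c[2],m["cy"]+f*c[1]/c[2]])
E
python3 - <<'E'
from h import *
im=get_image("top")[:,:,::-1]
c=im[200:360,300:460];cv2.imwrite("pics/topc.png",cv2.resize(c,(640,640),interpolation=cv2.INTER_CUBIC)[:600])
m=camera_model("top")
for n,z in(("shaker",0.03),("test_strip",.04),("screw_head",.113),("dial_grip",.067),("dial",.04),("bottle_blue",.06),("bottle_red",.06)):
    for r in finder.find_in(n,"top")[:2]:
        b=r["bbox"];print(n,r["conf"],np.round(b,1),onz(m,(b[0]+b[2])/2,(b[1]+b[3])/2,z))
E
```

```text
shaker 0.73 [309.4 209.4 448.1 353.5] [0.49743207 0.20610003 0.03      ]
test_strip 0.59 [333.3 232.6 391.7 319.9] [0.50620161 0.2342884  0.04      ]
test_strip 0.34 [335.6 220.3 356.5 243.4] [0.58071049 0.25970034 0.04      ]
screw_head 0.8 [334.8 220.7 356.  241.2] [0.57309573 0.26704738 0.113     ]
dial_grip 0.91 [404.5 267.3 428.7 287.4] [0.50188291 0.1502201  0.067     ]
dial_grip 0.62 [174.1 175.6 238.7 227.9] [0.62996804 0.48752131 0.067     ]
dial 0.62 [403.1 267.  425.8 291.1] [0.50007431 0.1480126  0.04      ]
bottle_blue 0.6 [300.8 154.5 320.9 173.9] [0.69200194 0.3169768  0.06      ]
bottle_red 0.49 [255.7 164.6 273.5 181.8] [0.67772848 0.3935211  0.06      ]
```

View pics/topc.png

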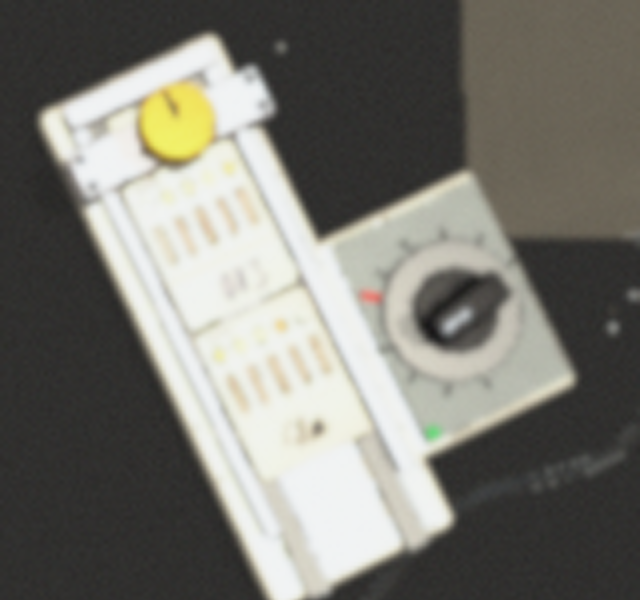

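View pics/wrist0.png

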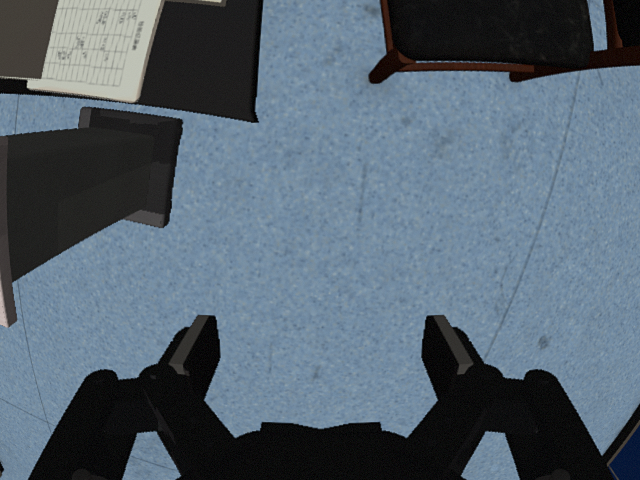

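```bash
cat > fit.py <<'E'
from h import *
from scipy.optimize import least_squares
m=camera_model("top")
L=[((177,120),(70,0,113)),((470,170),(5,-115,30)),((577,378),(-95,-115,30)),((430,455),(-95,-42,30)),((250,65),(80,-42,75)),((272,103),(60,-42,75)),((95,203),(60,42,75))]
def W(p,s):
    x,y,a=p;c,n=np.cos(a),np.sin(a);s=np.array(s)/1000
    return np.array([x+c*s[0]-n*s[1],y+n*s[0]+c*s[1],s[2]])
def res(p):
    return np.concatenate([proj(m,W(p,s))-(np.array(u)/4+[300,200]-[.375,.375]) for u,s in L])
r=least_squares(res,[.5,.22,.4],loss="soft_l1");print(r.x,np.degrees(r.x[2]));print(res(r.x).reshape(-1,2).round(1))
p=r.x
for n,s in dict(screw=(70,0,100),mouth=(-125,0,27),stop=(90,0,35),start=(-108,0,30)).items():print(n,W(p,s))
# dial
for u in((453,312),):
    print("disc centre",onz(m,u[0]/4+300,u[1]/4+200,.040))
E
python3 fit.py
```

```text
[0.5115639  0.23988076 0.43840995] 25.119039675016346
[[-0.2  0.2]
 [ 0.5 -1.4]
 [ 1.2 -0. ]
 [-0.6  0.2]
 [ 0.2  0.1]
 [ 0.3  1.6]
 [-2.3 -0.5]]
screw [0.57494385 0.26959579 0.1       ]
mouth [0.39838543 0.18681822 0.027     ]
stop [0.5930524  0.27808579 0.035     ]
start [0.4137777  0.19403473 0.03      ]
disc centre [0.50184588 0.14994297 0.04      ]
```

```bash
python3 - <<'E'
from h import *
a=cv2.imread("pics/side0.png")[0:280,240:560];cv2.imwrite("pics/sidec.png",cv2.resize(a,None,fx=2.1,fy=2.1,interpolation=cv2.INTER_CUBIC))
a=cv2.imread("pics/top0.png")[0:300,380:640];cv2.imwrite("pics/topd.png",cv2.resize(a,None,fx=2,fy=2,interpolation=cv2.INTER_CUBIC))
E
```

```text
(no output)
```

View pics/sidec.png

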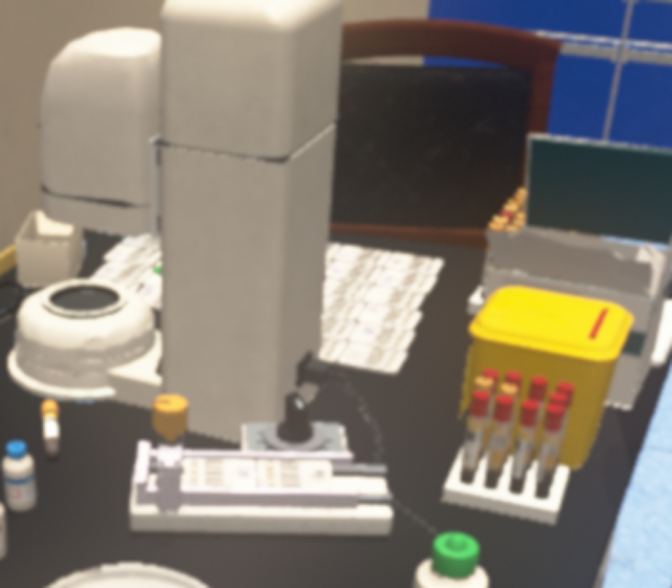

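View pics/topd.png

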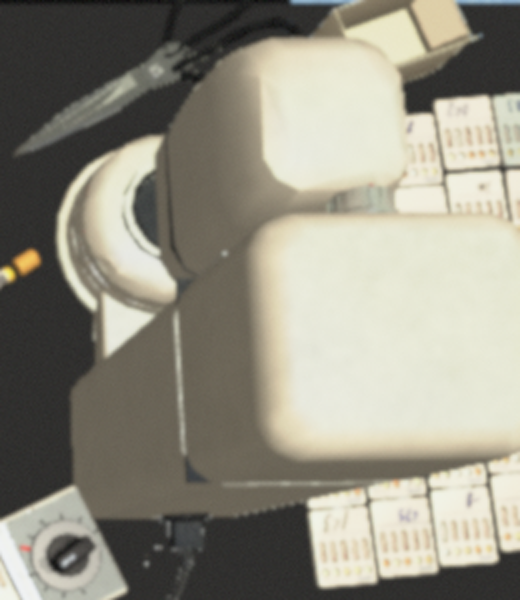

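```bash
python3 - <<'E'
from h import *
m=camera_model("top")
for c in((75,517),(72,387),(300,495)): print(onz(m,380+c[0]/2,c[1]/2,0.0))
# heights of the corner: crop (187,483),(~265,450)
o=onz(m,380+37.5,258.5,0)
for z in(.05,.1,.2,.3,.4,.5): print(z,(proj(m,[o[0],o[1],z])-[380,0])*2)
for c in((75,517),): print(onz(m,380+c[0]/2,c[1]/2,0.0))
# bin & rack tops
for u,v,z in((505,360,.12),(420,365,.05),(470,420,.09)): print(onz(m,u,v,z))
E
```

```text
[0.53695246 0.13262934 0.        ]
[0.65211375 0.1305226  0.        ]
[ 0.55303224 -0.06679969  0.        ]
0.05 [ 88.20715569 512.51182289]
0.1 [103.00285396 507.48381263]
0.2 [138.66302904 495.36544398]
0.3 [185.61877897 479.4085092 ]
0.4 [250.24697121 457.44596255]
0.5 [344.83718118 425.30144748]
[0.53695246 0.13262934 0.        ]
[0.37516974 0.03472988 0.12      ]
[0.36169544 0.14680402 0.05      ]
[0.28336761 0.08256361 0.09      ]
```

Emit:
servo_tool --increments "0.5 3 4 0 0 0.06; 2 7.5 7 0 0 0.15; 4 12 9 0 0 0.24; 5.5 16.5 10 0 0 0.33; 7 21 11 0 0 0.42; 8.5 25.5 12 0 0 0.51; 10 30 13 0 0 0.6; 11.5 34.5 14 0 0 0.69; 13 39 15 0 0 0.78; 15 43 15 0 0 0.87; 17 47 15 0 0 0.96; 19 51 15 0 0 1.05" --claw 1

```text
clock: 1.75
tool_pos: [0.3302, -0.0974, 0.3819]
orientation: [0.001, 0.802, 0.597, 0.001]
force: [1.1, -0.8, 0.2]
finger_gap: 0.0854
```

Emit:
servo_tool --increments "0.5 4 0 0 0 0.1; 1 8 -1 0 0 0.2; 1.5 12 -2 0 0 0.31; 2 16 -3.5 0 0 0.42; 2.5 20 -5 0 0 0.53; 3.2 24 -6.5 0 0 0.64; 4 27.5 -8 0 0 0.733; 4 27.5 -8 0 0 0.733; 4 27.5 -8 0 0 0.733" --claw 0

```text
clock: 2.65
tool_pos: [0.3696, 0.1762, 0.301]
orientation: [-0.0, 0.536, 0.844, -0.001]
force: [-0.1, 0.8, -0.1]
finger_gap: 0.0
```

```bash
python3 - <<'E'
from h import *
s=ctrl.state();print(s)
m=camera_model("wrist");im=get_image("wrist");cv2.imwrite("pics/w1.png",im[:,:,::-1]);np.save("w1m.npy",m["world_from_camera"])
for n in("dial_grip","screw_head","test_strip"):print(n,finder.find_in(n,"wrist")[:2])
E
```

```text
{'clock': 2.65, 'q': array([ 4.41483565e-01, -6.69400842e-02,  1.97143686e+00, -2.52373238e-04,
        1.23842638e+00,  2.28277026e-03]), 'joint_vel': array([-0.03500978, -0.02680919,  0.00157997, -0.00213503,  0.00451693,
        0.00236186]), 'effort': array([  1.3269031 , -29.22058761, -35.78781009,   0.13567288,
        -0.18666347,  -0.03935767]), 'tool_pos': array([0.36955416, 0.17621779, 0.30095121]), 'orientation': array([-2.54536577e-04,  5.36054483e-01,  8.44183116e-01, -6.26092237e-04]), 'force': array([-0.11377573,  0.77049025, -0.07594674]), 'ft_torque': array([ 0.00294873, -0.01898042,  0.05176046]), 'finger_gap': 2.8794947965842606e-05}
dial_grip [{'bbox': [399.9, 254.3, 428.8, 293.5], 'conf': 0.71}]
screw_head [{'bbox': [516.8, 203.2, 548.9, 235.6], 'conf': 0.76}]
test_strip [{'bbox': [391.1, 182.6, 502.8, 231.3], 'conf': 0.68}]
```

View pics/w1.png

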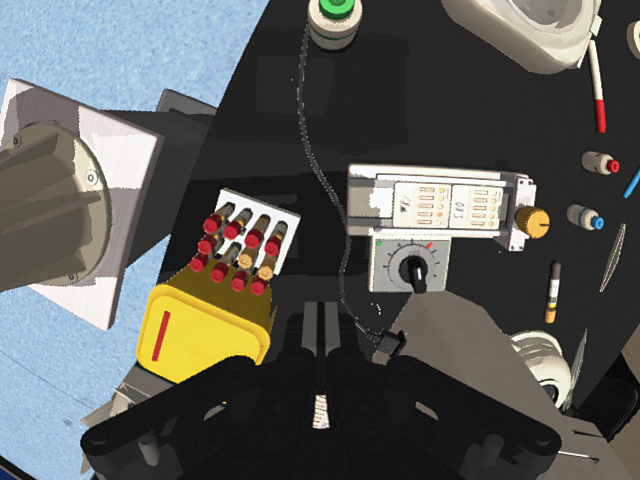

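```bash
python3 - <<'E'
import cv2
a=cv2.imread("pics/w1.png")[155:305,340:560];cv2.imwrite("pics/w1c.png",cv2.resize(a,None,fx=3.6,fy=3.6,interpolation=cv2.INTER_CUBIC))
E
```

```text
(no output)
```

View pics/w1c.png

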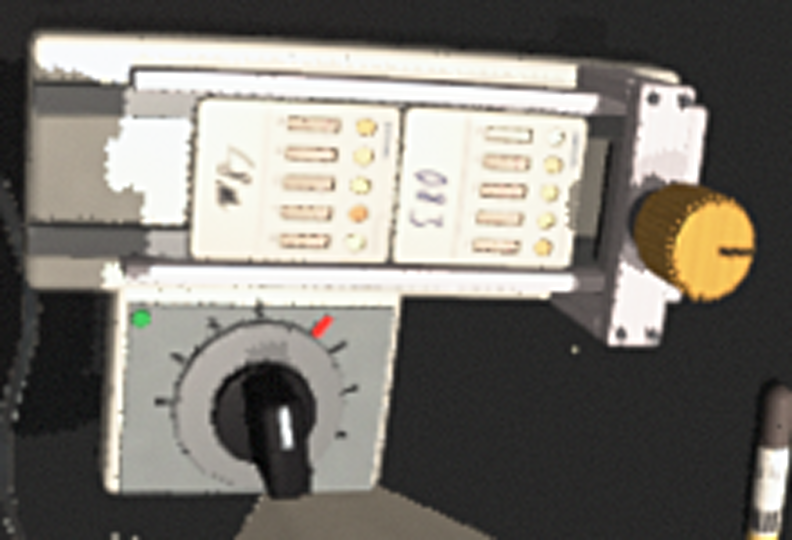

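```bash
cat > fit2.py <<'E'
from fit import *
mw=dict(camera_model("wrist"));mw["world_from_camera"]=np.load("w1m.npy")
K=[((712,243),(70,0,113)),((108,490),(-95,-115,30)),((380,488),(5,-115,30)),((608,345),(60,-42,75)),((660,345),(80,-42,75)),((640,80),(60,42,75)),((133,68),(-95,33.5,44)),((120,263),(-95,-27.5,44))]
P=lambda u:np.array(u)/3.6+[340,155]-[.36,.36]
def resw(p): return np.concatenate([proj(mw,W(p,s),True)-P(u) for u,s in K])
rw=least_squares(resw,r.x,loss="soft_l1");print("wrist",rw.x,np.degrees(rw.x[2]));print(resw(rw.x).reshape(-1,2).round(1))
def rb(p): return np.concatenate([res(p),resw(p)*.9])
rc=least_squares(rb,r.x,loss="soft_l1");print("both",rc.x);print(rb(rc.x).reshape(-1,2).round(1))
p=rc.x
def inv(q):
    a=p[2];d=np.array(q[:2])-p[:2];return np.array([np.cos(a)*d[0]+np.sin(a)*d[1],-np.sin(a)*d[0]+np.cos(a)*d[1],q[2]])*1000
if __name__=="__main__":
    print("strip near end, far",[inv(onz(mw,*P(u),.040,True)) for u in((195,100),(190,258),(583,118),(575,265))])
    print("pointer",[inv(onz(mw,*P(u),.074,True)) for u in((284,408),(290,445))])
    print("bar far end",inv(onz(mw,*P((290,497)),.074,True)))
    print("disc ring top c",inv(onz(mw,*P((262,405)),.034,True)),"red",inv(onz(mw,*P((322,325)),.030,True)))
    print("tower edge",[inv(onz(mw,*P(u),.030,True)) for u in((265,494),)])
    print("screw",W(p,(70,0,100)),W(rw.x,(70,0,100)),W(r.x,(70,0,100)))
    for n,s in dict(mouth=(-125,0,27),start=(-108,0,30)).items():print(n,W(p,s))
E
python3 fit2.py
```

```text
[0.5115639  0.23988076 0.43840995] 25.119039675016346
[[-0.2  0.2]
 [ 0.5 -1.4]
 [ 1.2 -0. ]
 [-0.6  0.2]
 [ 0.2  0.1]
 [ 0.3  1.6]
 [-2.3 -0.5]]
screw [0.57494385 0.26959579 0.1       ]
mouth [0.39838543 0.18681822 0.027     ]
stop [0.5930524  0.27808579 0.035     ]
start [0.4137777  0.19403473 0.03      ]
disc centre [0.50184588 0.14994297 0.04      ]
wrist [0.51194972 0.23990347 0.43133726] 24.713804470118394
[[ 0.2  0.7]
 [-0.8  1.8]
 [ 0.1  1.5]
 [-0.5 -1.2]
 [-0.7 -1.1]
 [ 0.2 -0.1]
 [ 0.1 -0.2]
 [ 1.4 -0.4]]
both [0.51181247 0.23997136 0.43371282]
[[-0.  -0.1]
 [ 0.6 -1.2]
 [ 1.   0.2]
 [-0.9  0.3]
 [ 0.4 -0.1]
 [ 0.4  1.5]
 [-2.2 -0.9]
 [ 0.2  0.4]
 [-0.6  1.7]
 [ 0.3  1.2]
 [-0.4 -1.3]
 [-0.5 -1.2]
 [ 0.  -0.4]
 [-0.  -0.1]
 [ 1.2 -0.3]]
strip near end, far [array([-74.58832124,  23.51396466,  40.        ]), array([-73.49622017, -27.04331704,  40.        ]), array([59.47696726, 23.51824487, 40.        ]), array([ 63.14307954, -26.97113623,  40.        ])]
pointer [array([-47.69900109, -64.7269159 ,  74.        ]), array([-44.49333774, -77.03443599,  74.        ])]
bar far end [-42.53278114 -94.83922133  74.        ]
disc ring top c [-43.91890858 -79.48760431  34.        ] red [-24.3427551  -52.33106307  30.        ]
tower edge [array([ -38.41903861, -114.56182167,   30.        ])]
screw [0.57533129 0.26938835 0.1       ] [0.57553824 0.26916948 0.1       ] [0.57494385 0.26959579 0.1       ]
mouth [0.39838601 0.18744102 0.027     ]
start [0.41381201 0.19458514 0.03      ]
```

Emit:
servo_tool --increments "1 0.5 -4 0 0 0; 2.2 1 -9 0 0 -0.005; 3.5 1.5 -14 0 0 -0.005; 4.4 1.85 -18.5 0 0 -0.005; 4.4 1.85 -22 0 0 -0.005; 4.4 1.85 -24 0 0 -0.005; 4.4 1.85 -24 0 0 -0.005"

```text
clock: 3.55
tool_pos: [0.4126, 0.1928, 0.0594]
orientation: [-0.001, 0.539, 0.842, -0.002]
force: [-0.6, 0.1, -0.1]
finger_gap: 0.0001
```

```bash
python3 - <<'E'
from h import *
m=camera_model("wrist");np.save("w2m.npy",m["world_from_camera"]);im=get_image("wrist");cv2.imwrite("pics/w2.png",im[:,:,::-1])
E
```

```text
(no output)
```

View pics/w2.png

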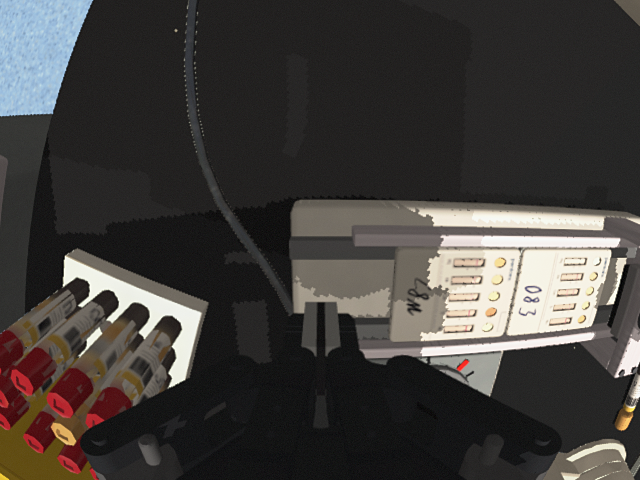

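Emit:
servo_tool --increments "0 0.1 -1.5 0 0 0; 0 0.1 -2.9 0 0 0; 0 0.1 -2.9 0 0 0; 0 0.1 -2.9 0 0 0" --newtons 40

```text
clock: 4.0
tool_pos: [0.4148, 0.1955, 0.0337]
orientation: [0.0, 0.539, 0.842, 0.001]
force: [0.1, 0.7, -0.8]
finger_gap: -0.0001
```

```bash
python3 - <<'E'
from fit2 import *
print("TCP in shaker",inv(ctrl.state()["tool_pos"]))
im=get_image("wrist");cv2.imwrite("pics/w3.png",im[:,:,::-1])
E
```

```text
[0.5115639  0.23988076 0.43840995] 25.119039675016346
[[-0.2  0.2]
 [ 0.5 -1.4]
 [ 1.2 -0. ]
 [-0.6  0.2]
 [ 0.2  0.1]
 [ 0.3  1.6]
 [-2.3 -0.5]]
screw [0.57494385 0.26959579 0.1       ]
mouth [0.39838543 0.18681822 0.027     ]
stop [0.5930524  0.27808579 0.035     ]
start [0.4137777  0.19403473 0.03      ]
disc centre [0.50184588 0.14994297 0.04      ]
wrist [0.51194972 0.23990347 0.43133726] 24.713804470118394
[[ 0.2  0.7]
 [-0.8  1.8]
 [ 0.1  1.5]
 [-0.5 -1.2]
 [-0.7 -1.1]
 [ 0.2 -0.1]
 [ 0.1 -0.2]
 [ 1.4 -0.4]]
both [0.51181247 0.23997136 0.43371282]
[[-0.  -0.1]
 [ 0.6 -1.2]
 [ 1.   0.2]
 [-0.9  0.3]
 [ 0.4 -0.1]
 [ 0.4  1.5]
 [-2.2 -0.9]
 [ 0.2  0.4]
 [-0.6  1.7]
 [ 0.3  1.2]
 [-0.4 -1.3]
 [-0.5 -1.2]
 [ 0.  -0.4]
 [-0.  -0.1]
 [ 1.2 -0.3]]
TCP in shaker [-106.68031444    0.3906995    33.73635778]
```

View pics/w3.png

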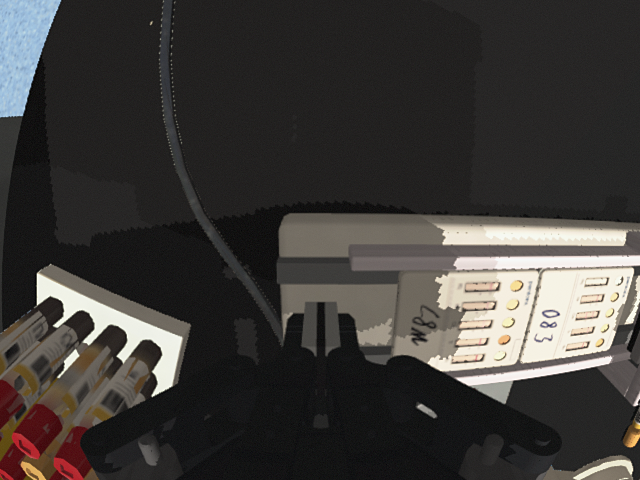

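Emit:
servo_tool --increments "0.91 0.42 -0.2 0 0 0; 1.36 0.63 -0.3 0 0 0; 1.81 0.84 -0.3 0 0 0; 2.18 1.01 -0.3 0 0 0; 2.54 1.18 -0.3 0 0 0; 2.9 1.34 -0.3 0 0 0; 3.27 1.51 -0.3 0 0 0; 3.54 1.64 -0.3 0 0 0; 3.72 1.72 -0.3 0 0 0; 3.72 1.72 -0.3 0 0 0"

```text
clock: 5.05
tool_pos: [0.4504, 0.2123, 0.0293]
orientation: [-0.001, 0.539, 0.843, -0.001]
force: [-2.9, -1.5, 6.7]
finger_gap: -0.0003
```

```bash
sed -i 's/^rw=.*/rw=least_squares(resw,r.x,loss="soft_l1")/; s/print("both",rc.x);print.*/pass/' fit2.py; sed -i 's/^r=.*/r=least_squares(res,[.5,.22,.4],loss="soft_l1")/; /^p=r.x/,$d' fit.py
python3 - <<'E'
from fit2 import *
s=ctrl.state();print("TCP in shaker",inv(s["tool_pos"]),s["force"])
im=get_image("wrist");cv2.imwrite("pics/w4.png",im[:,:,::-1])
E
```

```text
TCP in shaker [-67.39005758   0.66029226  29.32056943] [-2.90523038 -1.48817789  6.73760668]
```

View pics/w4.png

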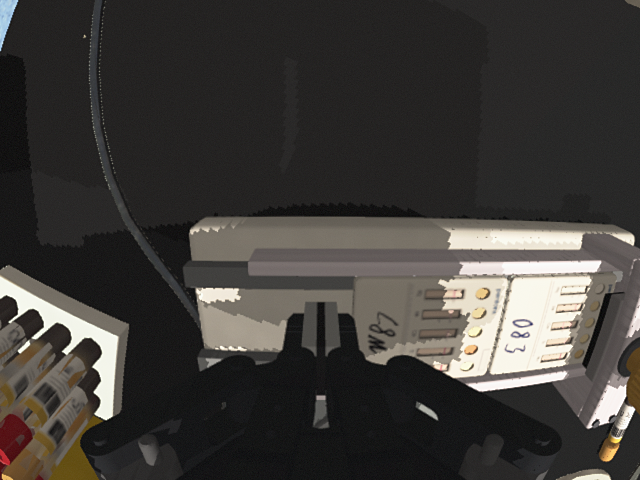

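Emit:
servo_tool --increments "0.09 0.04 0.25 0 0 0; 0.36 0.17 0.25 0 0 0; 0.54 0.25 0.25 0 0 0; 0.73 0.34 0.25 0 0 0; 0.73 0.34 0.25 0 0 0"

```text
clock: 5.6
tool_pos: [0.4587, 0.2161, 0.0318]
orientation: [0.0, 0.539, 0.842, 0.0]
force: [-0.4, 0.2, 1.4]
finger_gap: 0.0001
```

Emit:
servo_tool --increments "0.27 0.13 0 0 0 0; 0.45 0.21 0 0 0 0; 0.64 0.29 0 0 0 0; 0.82 0.38 0 0 0 0; 0.91 0.42 0 0 0 0; 0.91 0.42 0 0 0 0"

```text
clock: 6.2
tool_pos: [0.4603, 0.2168, 0.0311]
orientation: [-0.004, 0.539, 0.842, -0.007]
force: [-23.8, -10.8, 27.8]
finger_gap: -0.0004
```

```bash

python3 - <<'E'
from fit2 import *
s=ctrl.state();print("TCP in shaker",inv(s["tool_pos"]),s["force"])
m=camera_model("wrist");np.save("w5m.npy",m["world_from_camera"]);im=get_image("wrist");cv2.imwrite("pics/w5.png",im[:,:,::-1])
E
```

```text
TCP in shaker [-56.48150765   0.64040507  31.11932945] [-23.79475708 -10.84681422  27.8040063 ]
```

View pics/w5.png

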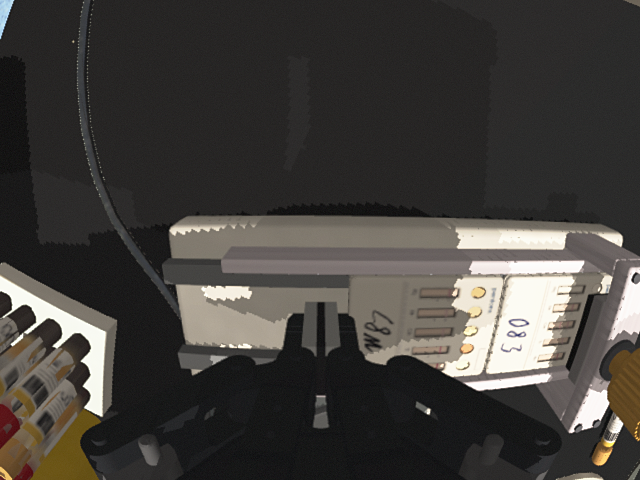

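```bash

python3 - <<'E'
from fit2 import *
m=dict(camera_model("wrist"));m["world_from_camera"]=np.load("w5m.npy")
for u in((350,277),(352,300)):print(inv(onz(m,*u,.040,True)))
for u in((222,248),(222,271)):print("guide end",inv(onz(m,*u,.044,True)))
print("bridge",inv(onz(m,632,262,.075,True)))
E
```

```text
[-44.13462134  23.8003284   40.        ]
[-43.02224443  13.66466437  40.        ]
guide end [-93.28946444  36.97384009  44.        ]
guide end [-94.1701865   27.49157105  44.        ]
bridge [61.70557018 42.42048051 75.        ]
```

Emit:
servo_tool --increments "-0.9 -0.42 0.1 0 0 0; -1.8 -0.84 0.3 0 0 0; -2.7 -1.2 2 0 0 0; -3 -1.3 5 0 0 0; -3 -1.3 9 0 0 0; -3 -1.3 13 0 0 0"

```text
clock: 6.85
tool_pos: [0.4372, 0.207, 0.163]
orientation: [0.0, 0.539, 0.843, -0.0]
force: [1.1, -1.1, -0.1]
finger_gap: -0.0001
```

Emit:
servo_tool --increments "1 0.4 1 0 0 0.14; 3 1.3 2 0 0 0.28; 5 2.2 2 0 0 0.42; 7 3.2 2 0 0 0.56; 9 4.1 2 0 0 0.7; 11 5 2 0 0 0.84; 12.5 5.7 2 0 0 0.98; 13.6 6.1 2 0 0 1.12; 13.6 6.1 2 0 0 1.26; 13.6 6.1 2 0 0 1.4; 13.6 6.1 2 0 0 1.54; 13.6 6.1 2 0 0 1.6" --claw 0.7

```text
clock: 8.05
tool_pos: [0.5737, 0.2682, 0.1817]
orientation: [0.0, -0.232, 0.973, 0.0]
force: [0.3, 0.1, -0.0]
finger_gap: 0.0597
```

```bash

python3 - <<'E'
from fit2 import *
s=ctrl.state();print(s["tool_pos"],s["q"],s["finger_gap"],s["ft_torque"],s["effort"][5])
m=camera_model("wrist");np.save("w6m.npy",m["world_from_camera"]);im=get_image("wrist");cv2.imwrite("pics/w6.png",im[:,:,::-1])
for d in finder.find_in("screw_head","wrist")[:1]:
    b=d["bbox"];print(d)
print("pred top",proj(m,[.5753,.2694,.113],True))
E
```

```text
[0.57371074 0.26822153 0.18172384] [ 4.34975812e-01  4.13674915e-01  1.66067064e+00 -3.42817361e-05
  1.06656877e+00 -1.60325854e+00] 0.05968951097438884 [-0.00035719 -0.07100788 -0.03957485] -0.031022338662296534
pred top [322.25052215 265.32118208]
```

View pics/w6.png

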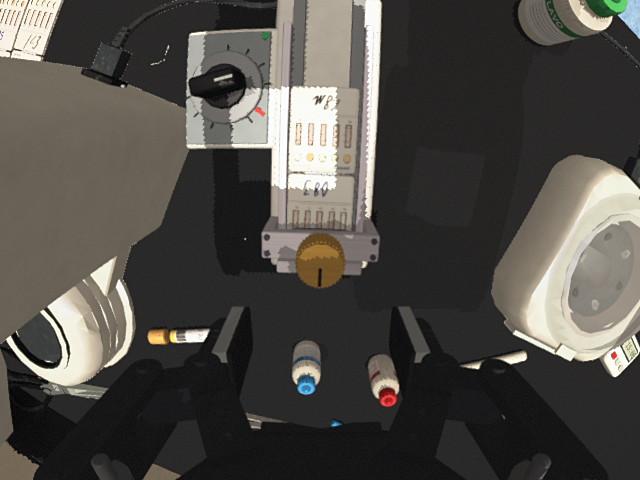

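Emit:
servo_tool --increments "0.2 0.1 -4 0 0 0; 0.2 0.1 -7 0 0 0; 0.2 0.1 -9 0 0 0; 0.2 0.1 -9.9 0 0 0; 0.2 0.1 -9.9 0 0 0; 0.2 0.1 -9.9 0 0 0"

```text
clock: 8.75
tool_pos: [0.5762, 0.2695, 0.0837]
orientation: [0.001, -0.229, 0.973, 0.0]
force: [1.5, -0.1, 0.7]
finger_gap: 0.0598
```

```bash

python3 - <<'E'
from fit2 import *
s=ctrl.state();print(s["tool_pos"],inv(s["tool_pos"]),s["force"],s["ft_torque"],s["effort"][5])
im=get_image("wrist");cv2.imwrite("pics/w7.png",im[:,:,::-1])
E
```

```text
[0.57619271 0.26945929 0.08367989] [70.8114736  -0.29763103 83.67989076] [ 1.5246732  -0.12824386  0.67036938] [-0.00010396  0.00782904 -0.01449899] 0.017703005578368902
```

View pics/w7.png

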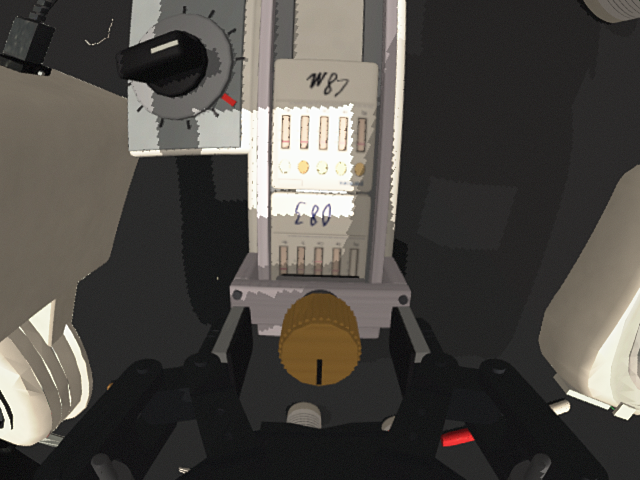

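Emit:
servo_tool --increments "0 0 -0.15 0 0 0; 0 0 -0.15 0 0 0; 0 0 -0.15 0 0 0; 0 0 -0.15 0 0 0; 0 0 -0.15 0 0 0" --claw 0.2 --newtons 40

```text
clock: 9.3
tool_pos: [0.5762, 0.269, 0.0823]
orientation: [0.001, -0.229, 0.973, -0.0]
force: [-0.2, -1.7, 6.2]
finger_gap: 0.0283
```

```bash

cat > st.py <<'E'
from h import *
s=ctrl.state();a=s["orientation"];ang=2*np.arctan2(a[2],a[1])
print(s["clock"],"pos",s["tool_pos"].round(4),"F",s["force"].round(2),"T",s["ft_torque"].round(3),"e6",round(s["effort"][5],3),"yaw",round(ang,3),"q6",s["q"][5].round(3),"gap",s["finger_gap"])
E
python3 st.py
```

```text
9.3 pos [0.5762 0.269  0.0823] F [-0.17 -1.73  6.22] T [-0.436  0.004  0.052] e6 0.027 yaw 3.604 q6 -1.598 gap 0.028274188712220573
```

Emit:
servo_tool --increments "0 0 0.05 0 0 -0.12; 0 0 0.05 0 0 -0.26; 0 0 0.05 0 0 -0.4; 0 0 0.05 0 0 -0.5"

```text
clock: 9.7
tool_pos: [0.5761, 0.2687, 0.0823]
orientation: [0.001, 0.021, 1.0, -0.0]
force: [2.0, -2.9, 2.3]
finger_gap: 0.028
```

```bash
python3 st.py
```

```text
9.7 pos [0.5761 0.2687 0.0823] F [ 2.02 -2.87  2.28] T [-0.599 -0.245  0.144] e6 -1.014 yaw 3.099 q6 -1.092 gap 0.02804114274153395
```

Emit:
servo_tool --increments "0 0 0 0 0 -0.1; 0 0 0 0 0 -0.2; 0 0 0 0 0 -0.3"

```text
clock: 10.0
tool_pos: [0.5761, 0.2686, 0.0823]
orientation: [0.001, 0.17, 0.985, -0.0]
force: [1.2, -4.4, 3.0]
finger_gap: 0.0286
```

```bash
python3 st.py
```

```text
10.0 pos [0.5761 0.2686 0.0823] F [ 1.24 -4.35  2.95] T [-0.748 -0.256  0.102] e6 -1.523 yaw 2.8 q6 -0.794 gap 0.028624419883667682
```

Emit:
servo_tool --increments "0 0 0 0 0 -0.1; 0 0 0 0 0 -0.2; 0 0 0 0 0 -0.3"

```text
clock: 10.3
tool_pos: [0.576, 0.2684, 0.0823]
orientation: [0.001, 0.315, 0.949, -0.0]
force: [0.4, -4.6, 3.0]
finger_gap: 0.0286
```

```bash
python3 st.py
```

```text
10.3 pos [0.576  0.2684 0.0823] F [ 0.43 -4.61  3.01] T [-0.838 -0.167  0.122] e6 -1.523 yaw 2.5 q6 -0.494 gap 0.028562462665453855
```

```bash
cat > hold.py <<'E'
from h import *
import sys
T=[];e=[]
for i in range(int(sys.argv[1])):
    s=ctrl.state();T.append(s["ft_torque"][2]);e.append(s["effort"][5]);get_image("wrist")
a=s["orientation"]
print(s["clock"],"yaw",round(2*np.arctan2(a[2],a[1]),3),"T",np.round(T,3),np.mean(T).round(4),"e",np.round(e,3),"F",s["force"].round(1))
E
python3 hold.py 6
```

```text
10.55 yaw 2.504 T [ 0.122 -0.129 -0.142 -0.121 -0.105 -0.083] -0.0763 e [-1.523 -0.833  1.123  0.324 -0.006 -0.096] F [ 0.6 -5.2  2.2]
```

Emit:
servo_tool --increments "0 0 0 0 0 -0.05; 0 0 0 0 0 -0.1"

```text
clock: 10.8
tool_pos: [0.576, 0.2684, 0.0823]
orientation: [0.001, 0.361, 0.932, -0.0]
force: [0.7, -5.1, 3.5]
finger_gap: 0.0286
```

```bash
python3 hold.py 6
```

```text
11.05 yaw 2.404 T [ 0.054 -0.053 -0.091 -0.102 -0.116 -0.126] -0.0723 e [-0.761 -0.39   0.498  0.088 -0.068 -0.11 ] F [ 1.5 -4.5  3.3]
```

Emit:
servo_tool --increments "0 0 0 0 0 -0.06"

```text
clock: 11.2
tool_pos: [0.576, 0.2684, 0.0823]
orientation: [0.001, 0.388, 0.921, -0.0]
force: [1.4, -5.6, 2.7]
finger_gap: 0.0284
```

```bash
python3 st.py
```

```text
11.2 pos [0.576  0.2684 0.0823] F [ 1.41 -5.6   2.69] T [-0.805 -0.209  0.144] e6 -1.611 yaw 2.344 q6 -0.338 gap 0.028350568324412788
```

Emit:
servo_tool --increments "0 0 0 0 0 -0.06"

```text
clock: 11.3
tool_pos: [0.5759, 0.2683, 0.0823]
orientation: [0.001, 0.417, 0.909, -0.0]
force: [1.2, -4.9, 3.7]
finger_gap: 0.0286
```

```bash
python3 st.py
```

```text
11.3 pos [0.5759 0.2683 0.0823] F [ 1.2  -4.88  3.65] T [-0.856 -0.15   0.09 ] e6 -0.938 yaw 2.282 q6 -0.276 gap 0.02857457658375944
```

Emit:
servo_tool --increments "0 0 0 0 0 -0.06"

```text
clock: 11.4
tool_pos: [0.5759, 0.2683, 0.0823]
orientation: [0.001, 0.444, 0.896, -0.0]
force: [-0.5, -6.8, 3.9]
finger_gap: 0.0281
```

```bash
python3 st.py
```

```text
11.4 pos [0.5759 0.2683 0.0823] F [-0.5  -6.76  3.93] T [-0.851 -0.088  0.141] e6 -0.87 yaw 2.222 q6 -0.216 gap 0.028092245160098533
```

Emit:
servo_tool --increments "0 0 0 0 0 -0.06"

```text
clock: 11.5
tool_pos: [0.5759, 0.2683, 0.0823]
orientation: [0.001, 0.471, 0.882, -0.0]
force: [0.0, -5.9, 3.7]
finger_gap: 0.0284
```

```bash
python3 st.py
```

```text
11.5 pos [0.5759 0.2683 0.0823] F [ 0.01 -5.87  3.68] T [-0.865 -0.084  0.126] e6 -0.867 yaw 2.162 q6 -0.156 gap 0.028433114065266735
```

Emit:
servo_tool --increments "0 0 0 0 0 -0.06"

```text
clock: 11.6
tool_pos: [0.5759, 0.2683, 0.0823]
orientation: [0.001, 0.497, 0.868, -0.0]
force: [0.1, -5.5, 4.1]
finger_gap: 0.0282
```

```bash
python3 st.py
```

```text
11.6 pos [0.5759 0.2683 0.0823] F [ 0.12 -5.5   4.09] T [-0.919 -0.103  0.099] e6 -0.867 yaw 2.102 q6 -0.096 gap 0.028237182036654207
```

Emit:
servo_tool --increments "0 0 0 0 0 -0.06"

```text
clock: 11.7
tool_pos: [0.5759, 0.2683, 0.0823]
orientation: [0.001, 0.523, 0.853, -0.0]
force: [0.0, -5.6, 3.7]
finger_gap: 0.0283
```

```bash
python3 st.py
```

```text
11.7 pos [0.5759 0.2683 0.0823] F [ 0.01 -5.64  3.71] T [-0.916 -0.002  0.096] e6 -0.867 yaw 2.042 q6 -0.036 gap 0.028312512016274247
```

Emit:
servo_tool --increments "0 0 0 0 0 -0.06"

```text
clock: 11.8
tool_pos: [0.5758, 0.2683, 0.0823]
orientation: [0.001, 0.548, 0.836, -0.0]
force: [0.9, -6.1, 4.5]
finger_gap: 0.0284
```

```bash
python3 st.py
```

```text
11.8 pos [0.5758 0.2683 0.0823] F [ 0.89 -6.15  4.46] T [-0.948 -0.007  0.12 ] e6 -0.867 yaw 1.982 q6 0.024 gap 0.02843668784568248
```

Emit:
servo_tool --increments "0 0 0 0 0 -0.06"

```text
clock: 11.9
tool_pos: [0.5758, 0.2682, 0.0823]
orientation: [0.001, 0.573, 0.82, -0.0]
force: [0.4, -5.8, 4.5]
finger_gap: 0.0283
```

```bash
python3 st.py
```

```text
11.9 pos [0.5758 0.2682 0.0823] F [ 0.4  -5.82  4.45] T [-0.979 -0.008  0.101] e6 -0.867 yaw 1.922 q6 0.084 gap 0.028289565243459835
```

Emit:
servo_tool --increments "0 0 0 0 0 -0.06"

```text
clock: 12.0
tool_pos: [0.5758, 0.2682, 0.0823]
orientation: [0.001, 0.597, 0.802, -0.0]
force: [-0.4, -6.0, 4.1]
finger_gap: 0.0284
```

```bash
python3 st.py
```

```text
12.0 pos [0.5758 0.2682 0.0823] F [-0.44 -6.    4.14] T [-0.903 -0.033  0.141] e6 -0.868 yaw 1.862 q6 0.144 gap 0.02842386159178458
```

Emit:
servo_tool --increments "0 0 0 0 0 -0.06"

```text
clock: 12.1
tool_pos: [0.5757, 0.2682, 0.0823]
orientation: [0.0, 0.621, 0.784, -0.0]
force: [-0.2, -6.2, 4.8]
finger_gap: 0.0286
```

```bash
python3 st.py
```

```text
12.1 pos [0.5757 0.2682 0.0823] F [-0.2  -6.18  4.75] T [-0.953  0.042  0.109] e6 -0.868 yaw 1.802 q6 0.204 gap 0.02863702093609812
```

Emit:
servo_tool --increments "0 0 0 0 0 -0.06"

```text
clock: 12.2
tool_pos: [0.5757, 0.2682, 0.0823]
orientation: [0.001, 0.644, 0.765, -0.0]
force: [-1.2, -5.5, 4.9]
finger_gap: 0.0285
```

```bash
python3 st.py
```

```text
12.2 pos [0.5757 0.2682 0.0823] F [-1.17 -5.52  4.93] T [-0.908  0.042  0.112] e6 -0.868 yaw 1.742 q6 0.264 gap 0.028462672876946014
```

Emit:
servo_tool --increments "0 0 0 0 0 -0.06"

```text
clock: 12.3
tool_pos: [0.5757, 0.2682, 0.0823]
orientation: [0.0, 0.667, 0.745, -0.0]
force: [-0.0, -5.1, 4.7]
finger_gap: 0.0285
```

```bash
python3 st.py
```

```text
12.3 pos [0.5757 0.2682 0.0823] F [-0.03 -5.14  4.67] T [-0.973  0.049  0.212] e6 -0.868 yaw 1.682 q6 0.324 gap 0.028537620998412776
```

Emit:
servo_tool --increments "0 0 0 0 0 -0.06"

```text
clock: 12.4
tool_pos: [0.5756, 0.2682, 0.0823]
orientation: [0.0, 0.689, 0.725, -0.0]
force: [-0.4, -5.9, 3.8]
finger_gap: 0.0284
```

```bash
python3 st.py
```

```text
12.4 pos [0.5756 0.2682 0.0823] F [-0.39 -5.88  3.82] T [-0.965 -0.006  0.125] e6 -0.868 yaw 1.622 q6 0.385 gap 0.028447297999666134
```

Emit:
servo_tool --increments "0 0 0 0 0 -0.06"

```text
clock: 12.5
tool_pos: [0.5756, 0.2682, 0.0823]
orientation: [0.0, 0.71, 0.704, -0.0]
force: [-1.0, -5.5, 4.2]
finger_gap: 0.0284
```

```bash
python3 st.py
```

```text
12.5 pos [0.5756 0.2682 0.0823] F [-0.97 -5.52  4.23] T [-0.947  0.043  0.124] e6 -0.868 yaw 1.562 q6 0.444 gap 0.028393854697417627
```

Emit:
servo_tool --increments "0 0 0 0 0 -0.06"

```text
clock: 12.6
tool_pos: [0.5756, 0.2682, 0.0823]
orientation: [0.0, 0.731, 0.682, -0.0]
force: [-0.5, -5.8, 4.3]
finger_gap: 0.0282
```

```bash
python3 st.py
```

```text
12.6 pos [0.5756 0.2682 0.0823] F [-0.46 -5.76  4.29] T [-0.935  0.113  0.133] e6 -0.868 yaw 1.502 q6 0.504 gap 0.028163079336420156
```

Emit:
servo_tool --increments "0 0 0 0 0 -0.06"

```text
clock: 12.7
tool_pos: [0.5755, 0.2682, 0.0823]
orientation: [0.0, 0.751, 0.66, -0.0]
force: [-0.5, -7.3, 3.9]
finger_gap: 0.0286
```

```bash
python3 st.py
```

```text
12.7 pos [0.5755 0.2682 0.0823] F [-0.51 -7.26  3.95] T [-0.917  0.128  0.147] e6 -0.869 yaw 1.442 q6 0.564 gap 0.02860082982232958
```

Emit:
servo_tool --increments "0 0 0 0 0 -0.06"

```text
clock: 12.8
tool_pos: [0.5755, 0.2682, 0.0823]
orientation: [0.0, 0.771, 0.637, -0.001]
force: [-1.2, -5.2, 4.5]
finger_gap: 0.0288
```

```bash
python3 st.py
```

```text
12.8 pos [0.5755 0.2682 0.0823] F [-1.23 -5.22  4.48] T [-0.921  0.118  0.141] e6 -0.869 yaw 1.382 q6 0.624 gap 0.028765715484706106
```

Emit:
servo_tool --increments "0 0 0 0 0 -0.06"

```text
clock: 12.9
tool_pos: [0.5754, 0.2682, 0.0823]
orientation: [0.0, 0.789, 0.614, -0.001]
force: [-1.0, -6.0, 5.3]
finger_gap: 0.0287
```

```bash
python3 st.py
```

```text
12.9 pos [0.5754 0.2682 0.0823] F [-1.03 -5.97  5.31] T [-0.883  0.153  0.041] e6 -0.868 yaw 1.322 q6 0.684 gap 0.02865087536247486
```

Emit:
servo_tool --increments "0 0 0 0 0 -0.06"

```text
clock: 13.0
tool_pos: [0.5754, 0.2682, 0.0823]
orientation: [0.0, 0.808, 0.59, -0.001]
force: [-1.7, -5.8, 4.2]
finger_gap: 0.0286
```

```bash
python3 st.py
```

```text
13.0 pos [0.5754 0.2682 0.0823] F [-1.66 -5.77  4.22] T [-0.92   0.156  0.141] e6 -0.869 yaw 1.262 q6 0.744 gap 0.0286191640844046
```

Emit:
servo_tool --increments "0 0 0 0 0 -0.06"

```text
clock: 13.1
tool_pos: [0.5754, 0.2682, 0.0823]
orientation: [0.0, 0.825, 0.565, -0.001]
force: [-1.5, -5.6, 4.9]
finger_gap: 0.0288
```

```bash
python3 st.py
```

```text
13.1 pos [0.5754 0.2682 0.0823] F [-1.47 -5.59  4.9 ] T [-0.904  0.211  0.189] e6 -0.857 yaw 1.202 q6 0.804 gap 0.028845223039140024
```

Emit:
servo_tool --increments "0 0 0 0 0 -0.06"

```text
clock: 13.2
tool_pos: [0.5753, 0.2682, 0.0823]
orientation: [0.0, 0.841, 0.54, -0.001]
force: [-1.4, -5.2, 5.4]
finger_gap: 0.0284
```

```bash
python3 st.py
```

```text
13.2 pos [0.5753 0.2682 0.0823] F [-1.4  -5.17  5.43] T [-0.857  0.235  0.173] e6 -0.841 yaw 1.142 q6 0.864 gap 0.02843181763503159
```

Emit:
servo_tool --increments "0 0 0 0 0 -0.06"

```text
clock: 13.3
tool_pos: [0.5753, 0.2683, 0.0823]
orientation: [0.0, 0.857, 0.515, -0.001]
force: [-1.9, -4.5, 5.9]
finger_gap: 0.0289
```

```bash
python3 st.py
```

```text
13.3 pos [0.5753 0.2683 0.0823] F [-1.95 -4.54  5.87] T [-0.844  0.253  0.19 ] e6 -0.826 yaw 1.082 q6 0.924 gap 0.028936845016852425
```

Emit:
servo_tool --increments "0 0 0 0 0 -0.06"

```text
clock: 13.4
tool_pos: [0.5752, 0.2683, 0.0823]
orientation: [0.0, 0.872, 0.489, -0.001]
force: [-2.8, -5.1, 5.8]
finger_gap: 0.0282
```

```bash
python3 st.py
```

```text
13.4 pos [0.5752 0.2683 0.0823] F [-2.75 -5.05  5.82] T [-0.819  0.264  0.229] e6 -0.811 yaw 1.022 q6 0.984 gap 0.02824444000112137
```

Emit:
servo_tool --increments "0 0 0 0 0 -0.06"

```text
clock: 13.5
tool_pos: [0.5753, 0.2683, 0.0823]
orientation: [0.0, 0.887, 0.463, -0.001]
force: [-2.6, -5.1, 5.2]
finger_gap: 0.0286
```

```bash
python3 st.py
```

```text
13.5 pos [0.5753 0.2683 0.0823] F [-2.58 -5.14  5.16] T [-0.781  0.331  0.251] e6 -0.796 yaw 0.962 q6 1.044 gap 0.028633736473732182
```

Emit:
servo_tool --increments "0 0 0 0 0 0; 0 0 0 0 0 0"

```text
clock: 13.7
tool_pos: [0.5753, 0.2683, 0.0823]
orientation: [0.0, 0.886, 0.463, -0.001]
force: [-2.3, -5.4, 5.7]
finger_gap: 0.0285
```

```bash
python3 st.py; python3 - <<'E'
from h import *
im=get_image("wrist");cv2.imwrite("pics/w8.png",im[:,:,::-1])
E
```

```text
13.7 pos [0.5753 0.2683 0.0823] F [-2.26 -5.44  5.66] T [-0.887  0.284 -0.088] e6 0.017 yaw 0.964 q6 1.042 gap 0.028470164128731504
```

View pics/w8.png

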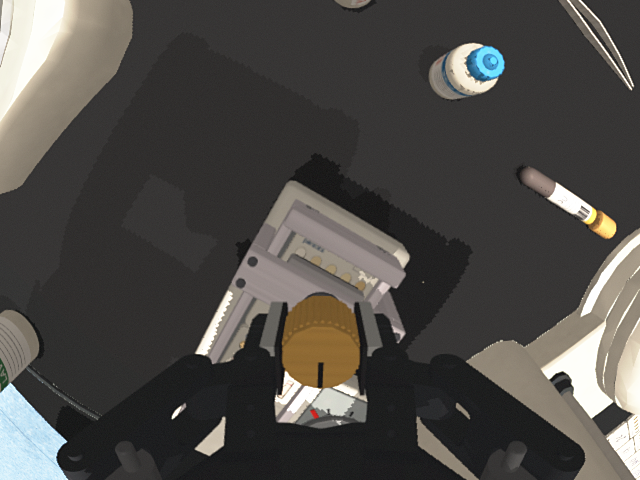

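Emit:
servo_tool --increments "0 0 0 0 0 0; 0 0 0 0 0 0; 0 0 0 0 0 0; 0 0 2 0 0 0; 0 0 6 0 0 0; 0 0 10 0 0 0; 0 0 13 0 0 0; 0 0 13 0 0 0" --claw 0.7

```text
clock: 14.55
tool_pos: [0.578, 0.2705, 0.2168]
orientation: [0.0, 0.886, 0.463, 0.004]
force: [0.5, -0.5, -0.8]
finger_gap: 0.06
```

```bash
python3 st.py; python3 - <<'E'
from h import *
im=get_image("wrist");cv2.imwrite("pics/w9.png",im[:,:,::-1])
E
```

```text
14.55 pos [0.578  0.2705 0.2168] F [ 0.51 -0.5  -0.81] T [ 0.033 -0.018 -0.003] e6 -0.0 yaw 0.964 q6 1.042 gap 0.060030221999649816
```

View pics/w9.png

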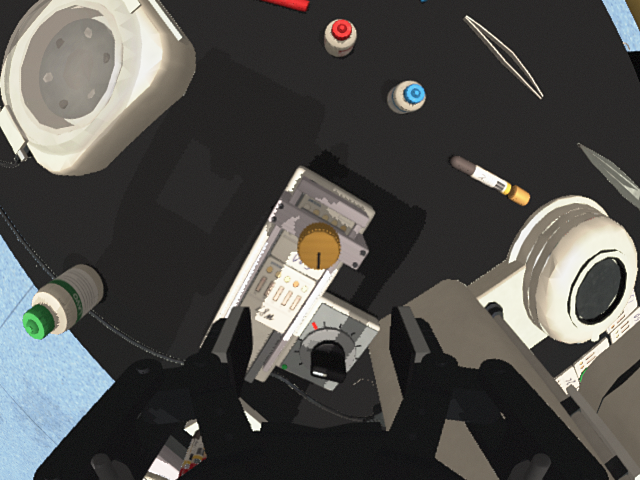

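Emit:
servo_tool --increments "-3 -2 0 0 0 0.14; -6 -4 0 0 0 0.28; -8 -6.5 0 0 0 0.42; -10 -9 0 0 0 0.56; -10.6 -11.5 -1 0 0 0.7; -10.6 -13.2 -2 0 0 0.84; -10.6 -13.2 -3 0 0 0.98; -10.6 -13.2 -3 0 0 1.12; -10.6 -13.2 -3 0 0 1.26; -10.6 -13.2 -3 0 0 1.26" --claw 0

```text
clock: 15.6
tool_pos: [0.4686, 0.1369, 0.1804]
orientation: [-0.001, 0.442, 0.897, -0.001]
force: [0.1, -0.6, -0.8]
finger_gap: 0.0002
```

```bash
python3 st.py; python3 - <<'E'
from h import *
m=camera_model("wrist");np.save("w10m.npy",m["world_from_camera"]);im=get_image("wrist");cv2.imwrite("pics/w10.png",im[:,:,::-1])
C=[.5035,.1498]
print(proj(m,[*C,.042],True),proj(m,[*C,.074],True))
im2=get_image("top");cv2.imwrite("pics/t10.png",im2[:,:,::-1])
a=im[:,:,::-1];cv2.imwrite("pics/w10c.png",cv2.resize(a[180:400,300:560],None,fx=2.5,fy=2.5,interpolation=cv2.INTER_CUBIC))
E
```

```text
15.6 pos [0.4686 0.1369 0.1804] F [ 0.08 -0.56 -0.76] T [ 0.025 -0.013 -0.044] e6 -2.078 yaw 2.226 q6 -0.374 gap 0.00018663709738792942
[364.71353541 244.14091292] [369.58962051 257.81239243]
```

View pics/w10.png

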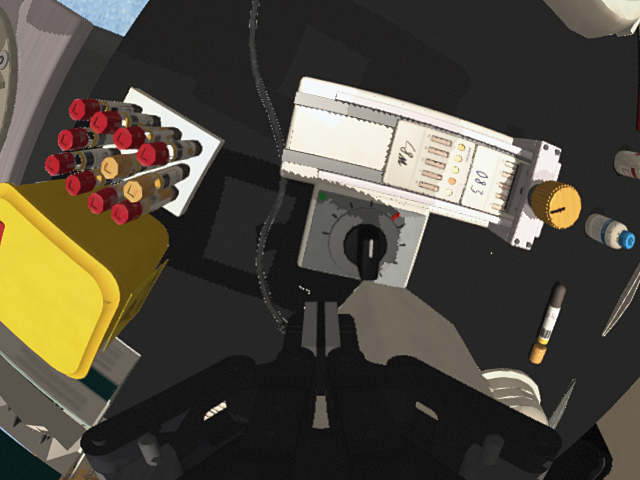

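View pics/w10c.png

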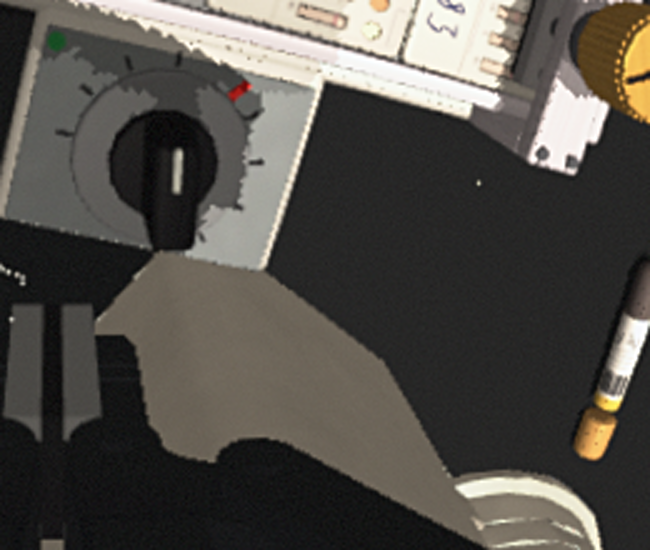

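```bash
python3 - <<'E'
from fit2 import *
m=dict(camera_model("wrist"));m["world_from_camera"]=np.load("w10m.npy")
Q=lambda u:np.array(u)/2.5+[300,180]-[.3,.3]
for n,u,z in(("line a",(178,147),.074),("line b",(177,193),.074),("bar end l",(153,248),.074),("bar end r",(193,247),.074),("disc",(163,163),.042),("ring",(160,160),.033),("red",(240,91),.030),("panel r",(264,269),.03),("panel l",(2,214),.03)):
    w=onz(m,*Q(u),z,True);print(n,w.round(4),inv(w).round(1))
E
```

```text
line a [0.4949 0.1615 0.074 ] [-48.3 -64.1  74. ]
line b [0.5036 0.1507 0.074 ] [-45.  -77.5  74. ]
bar end l [0.509  0.1333 0.074 ] [-47.4 -95.7  74. ]
bar end r [0.5183 0.1407 0.074 ] [-35.8 -92.8  74. ]
disc [0.504  0.1494 0.042 ] [-45.1 -78.9  42. ]
ring [0.5052 0.1479 0.033 ] [-44.6 -80.7  33. ]
red [0.5121 0.1822 0.03  ] [-24.1 -52.6  30. ]
panel r [0.5616 0.139  0.03  ] [   2.7 -112.5   30. ]
panel l [0.4758 0.0998 0.03  ] [ -91.6 -112.1   30. ]
```

```bash
cat > plan.py <<'E'
from h import *
from scipy.spatial.transform import Rotation as R
C=np.array([.504,.1495]);YAW=.4337
def pose(dial,gap,z,lean=.2,s=10,half=11):
    a=YAW+np.pi-dial;u=np.array([np.cos(a),np.sin(a)]);n=np.array([-u[1],u[0]])
    p=C+u*s/1000+n*(7+half+gap)/1000
    ty=a-np.pi/2; 
    base=R.from_quat([np.cos((ty+np.pi/2)/2),np.sin((ty+np.pi/2)/2),0,0]) # x,y,z,w
    return np.array([*p,z]),R.from_rotvec(-lean*np.array([*u,0]))*base
def cur():
    s=ctrl.state();q=s["orientation"];return s["tool_pos"],R.from_quat([q[1],q[2],q[3],q[0]])
def row(P,ref):
    d=(P[1]*ref[1].inv()).as_rotvec();return " ".join(f"{v:.2f}" for v in (P[0]-ref[0])*100)+" "+" ".join(f"{v:.3f}" for v in d)
E
python3 st.py; python3 - <<'E'
from plan import *
c=cur()
print(row(pose(1.34,14,.18,0),c));print(row(pose(1.34,14,.12),c));print(row(pose(1.34,14,.052),c))
P=pose(1.34,14,.052);print(P[0])
ref=P
for d in(1.34,1.45,1.6,1.75,1.9,2.0,2.1): print(d,row(pose(d,0,.052),ref))
E
```

```text
15.7 pos [0.469  0.1371 0.1809] F [ 0.34 -0.09  0.85] T [ 0.009  0.013 -0.027] e6 -0.322 yaw 2.22 q6 -0.368 gap -8.060540439951223e-05
0.37 0.05 -0.09 0.000 -0.001 0.016
0.37 0.05 -6.09 0.122 -0.160 0.015
0.37 0.05 -12.89 0.122 -0.160 0.015
[0.47264209 0.13763907 0.052     ]
1.34 1.10 0.86 0.00 0.000 0.000 0.000
1.45 1.08 1.09 0.00 0.000 0.000 -0.110
1.6 1.09 1.40 0.00 0.000 -0.000 -0.260
1.75 1.14 1.70 0.00 -0.000 0.000 -0.410
1.9 1.24 1.99 0.00 -0.000 -0.000 -0.560
2.0 1.33 2.18 0.00 0.000 0.000 -0.660
2.1 1.44 2.35 0.00 0.000 -0.000 -0.760
```

```bash
python3 - <<'E'
from fit2 import *
m=dict(camera_model("wrist"));m["world_from_camera"]=np.load("w10m.npy")
for n,u,z in(("rack corner",(222,140),.02),("rack c2",(177,215),.02),("tube",(128,213),.08),("tube2",(158,152),.08),("bin corner",(168,250),.1)):
    print(n,onz(m,*u,z,True).round(3))
E
```

```text
rack corner [0.36  0.145 0.02 ]
rack c2 [0.363 0.067 0.02 ]
tube [0.34  0.071 0.08 ]
tube2 [0.338 0.123 0.08 ]
bin corner [0.385 0.077 0.1  ]
```

Emit:
servo_tool --increments "0.3 0.05 -2 0.06 -0.08 0.01; 0.35 0.05 -5 0.12 -0.16 0.015; 0.35 0.05 -8 0.12 -0.16 0.015; 0.35 0.05 -8 0.12 -0.16 0.015"

```text
clock: 16.1
tool_pos: [0.4697, 0.1367, 0.0986]
orientation: [0.042, 0.436, 0.895, 0.087]
force: [-0.3, 0.4, -0.5]
finger_gap: -0.0004
```

```bash
python3 st.py; python3 - <<'E'
from plan import *
im=get_image("side");cv2.imwrite("pics/s11.png",cv2.resize(im[60:300,220:540,::-1],None,fx=2.4,fy=2.4))
E
```

```text
16.1 pos [0.4697 0.1367 0.0986] F [-0.34  0.42 -0.47] T [ 0.001  0.065 -0.005] e6 -0.423 yaw 2.235 q6 -0.568 gap -0.0003624568502483962
```

View pics/s11.png

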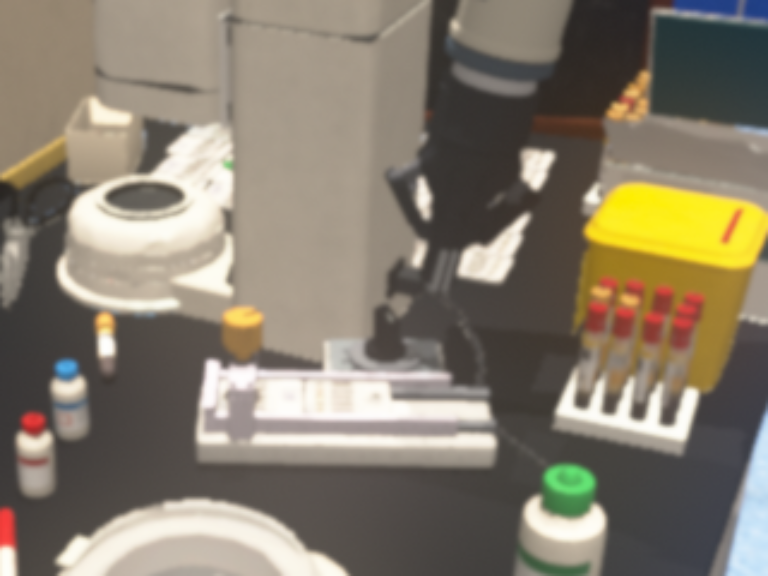

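```bash
python3 - <<'E'
from plan import *
c=cur()
k=dict(lean=.3,s=14)
print(row(pose(1.34,14,.052,**k),c))
ref=pose(1.34,14,.052,**k)
for d,g in((1.34,4),(1.34,0),(1.45,0),(1.6,0),(1.75,0),(1.9,0),(2.0,0),(2.1,0)): print(d,row(pose(d,g,.052,**k),ref))
E
```

```text
-0.14 0.35 -4.85 0.065 -0.081 -0.000
1.34 0.79 0.62 0.00 0.000 0.000 0.000
1.34 1.10 0.86 0.00 0.000 0.000 0.000
1.45 1.12 1.11 0.00 0.000 0.000 -0.110
1.6 1.18 1.45 0.00 -0.000 0.000 -0.260
1.75 1.29 1.77 0.00 0.000 0.000 -0.410
1.9 1.45 2.08 0.00 0.000 0.000 -0.560
2.0 1.58 2.26 0.00 0.000 0.000 -0.660
2.1 1.72 2.44 0.00 0.000 -0.000 -0.760
```

Emit:
servo_tool --increments "-0.1 0.35 -2 0.03 -0.04 0; -0.15 0.35 -4 0.065 -0.08 0; -0.15 0.35 -4.9 0.065 -0.08 0; -0.15 0.35 -4.9 0.065 -0.08 0; -0.15 0.35 -4.9 0.065 -0.08 0"

```text
clock: 16.65
tool_pos: [0.473, 0.1418, 0.0541]
orientation: [0.067, 0.431, 0.889, 0.136]
force: [0.1, -0.4, -0.4]
finger_gap: -0.0001
```

```bash
python3 st.py; python3 - <<'E'
from plan import *
m=camera_model("wrist");im=get_image("wrist");cv2.imwrite("pics/w12.png",im[:,:,::-1])
c=cur();k=dict(lean=.3,s=14)
for d,g in((1.34,14),(1.34,4),(1.34,0),(1.45,0),(1.6,0)): print(d,row(pose(d,g,.052,**k),c))
E
```

```text
16.65 pos [0.473  0.1418 0.0541] F [ 0.12 -0.41 -0.35] T [-0.084  0.09   0.008] e6 -0.064 yaw 2.238 q6 -0.883 gap -7.472698080059581e-05
1.34 -0.30 -0.10 -0.22 -0.001 0.006 -0.003
1.34 0.49 0.51 -0.22 -0.001 0.006 -0.003
1.34 0.80 0.76 -0.22 -0.001 0.006 -0.003
1.45 0.82 1.01 -0.22 -0.001 0.006 -0.113
1.6 0.88 1.35 -0.22 -0.001 0.006 -0.263
```

View pics/w12.png

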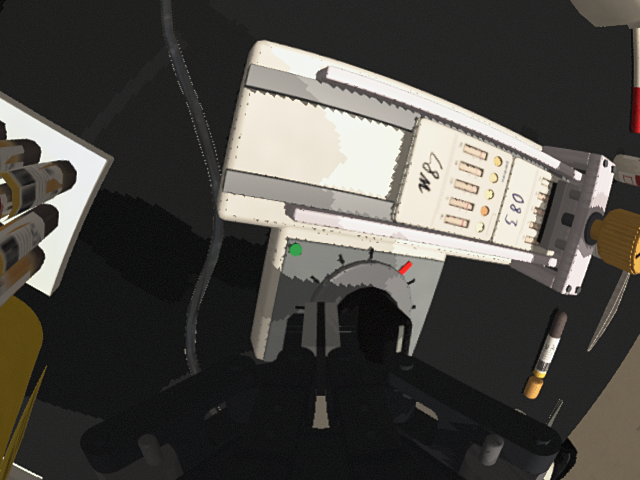

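Emit:
servo_tool --increments "0.3 0.3 -0.1 0 0 0; 0.6 0.6 -0.1 0 0 0; 0.8 0.76 -0.1 0 0 0; 0.82 1 -0.1 0 0 -0.11; 0.84 1.17 -0.1 0 0 -0.19; 0.88 1.35 -0.1 0 0 -0.26; 0.93 1.51 -0.1 0 0 -0.34; 0.99 1.67 -0.1 0 0 -0.41; 0.99 1.67 -0.1 0 0 -0.41"

```text
clock: 17.6
tool_pos: [0.4812, 0.1584, 0.0517]
orientation: [0.093, 0.603, 0.783, 0.119]
force: [-0.2, -0.4, 1.5]
finger_gap: -0.0001
```

```bash
python3 st.py; python3 - <<'E'
from plan import *
m=camera_model("wrist");im=get_image("wrist");cv2.imwrite("pics/w13.png",im[:,:,::-1])
c=cur();k=dict(lean=.3,s=14)
for d in(1.7,1.75,1.9,2,2.1,2.2): print(d,row(pose(d,0,.052,**k),c))
E
```

```text
17.6 pos [0.4812 0.1584 0.0517] F [-0.23 -0.43  1.47] T [-0.199  0.215 -0.067] e6 3.202 yaw 1.828 q6 0.161 gap -0.00012483264232742152
1.7 0.14 -0.08 0.03 0.002 0.003 0.044
1.75 0.19 0.02 0.03 0.002 0.003 -0.006
1.9 0.35 0.32 0.03 0.002 0.003 -0.156
2 0.48 0.51 0.03 0.002 0.003 -0.256
2.1 0.62 0.69 0.03 0.002 0.003 -0.356
2.2 0.79 0.84 0.03 0.002 0.003 -0.456
```

View pics/w13.png

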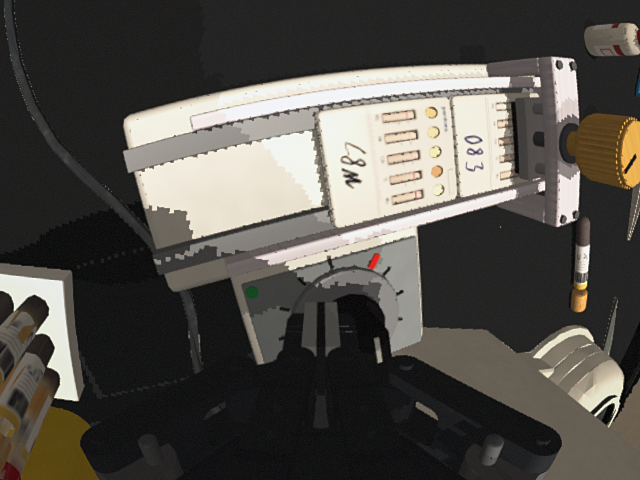

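Emit:
servo_tool --increments "0.27 0.17 0 0 0 -0.08; 0.35 0.32 0 0 0 -0.156; 0.42 0.42 0 0 0 -0.206; 0.48 0.51 0 0 0 -0.256; 0.55 0.6 0 0 0 -0.306; 0.62 0.69 0 0 0 -0.356; 0.62 0.69 0 0 0 -0.356"

```text
clock: 18.35
tool_pos: [0.4873, 0.1649, 0.0515]
orientation: [0.112, 0.732, 0.665, 0.1]
force: [-0.8, -0.3, -1.1]
finger_gap: -0.0001
```

```bash
python3 st.py; python3 - <<'E'
from plan import *
m=camera_model("wrist");np.save("w14m.npy",m["world_from_camera"]);im=get_image("wrist");cv2.imwrite("pics/w14.png",im[:,:,::-1])
a=im[220:400,280:500,::-1];cv2.imwrite("pics/w14c.png",cv2.resize(a,None,fx=3,fy=3,interpolation=cv2.INTER_CUBIC))
c=cur();k=dict(lean=.3,s=14)
for d in(2.1,2.2): print(d,row(pose(d,0,.052,**k),c))
E
```

```text
18.35 pos [0.4873 0.1649 0.0515] F [-0.84 -0.27 -1.13] T [-0.039  0.348 -0.002] e6 1.269 yaw 1.475 q6 0.93 gap -7.809038369813795e-05
2.1 0.01 0.03 0.05 0.003 0.002 -0.000
2.2 0.17 0.19 0.05 0.003 0.002 -0.100
```

View pics/w14c.png

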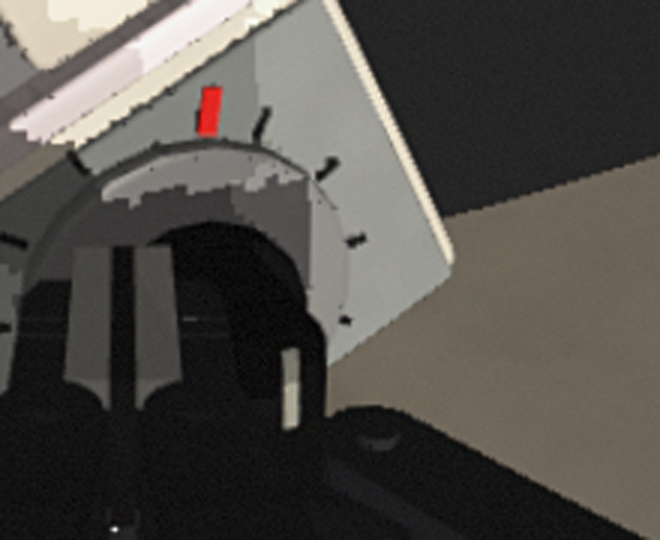

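```bash
cat > ang.py <<'E'
from fit2 import *
def ang(mf,a,b,red=None):
    m=dict(camera_model("wrist"));m["world_from_camera"]=np.load(mf)
    A=inv(onz(m,*a,.074,True));B=inv(onz(m,*b,.074,True));d=A-B
    print(A.round(1),B.round(1),"dial",np.arctan2(d[1],-d[0]))
    if red is not None:
        r=inv(onz(m,*red,.030,True));print("red",r.round(1),np.arctan2(r[1]+79,-(r[0]+45)))
E
python3 - <<'E'
from ang import *
Q=lambda u:np.array(u)/3+[280,220]-[.33,.33]
ang("w14m.npy",Q((291,350)),Q((290,428)),Q((209,112)))
E
```

```text
[-38.  -66.5  74. ] [-44.  -78.5  74. ] dial 2.031755605379174
red [-24.7 -53.   30. ] 2.233829424349471
```

Emit:
servo_tool --increments "0.08 0.1 0 0 0 -0.05; 0.17 0.19 0 0 0 -0.1; 0.21 0.22 0 0 0 -0.12; 0.21 0.22 0 0 0 -0.12; 0.21 0.22 0 0 0 -0.12"

```text
clock: 18.9
tool_pos: [0.4897, 0.1668, 0.0517]
orientation: [0.118, 0.77, 0.619, 0.094]
force: [-1.7, -0.6, -1.2]
finger_gap: 0.0002
```

```bash
python3 st.py; python3 - <<'E'
from plan import *
m=camera_model("wrist");np.save("w15m.npy",m["world_from_camera"]);im=get_image("wrist");cv2.imwrite("pics/w15.png",im[:,:,::-1])
a=im[220:400,280:500,::-1];cv2.imwrite("pics/w15c.png",cv2.resize(a,None,fx=3,fy=3,interpolation=cv2.INTER_CUBIC))
c=cur();k=dict(lean=.3,s=14)
for d in(2.2,2.3): print(d,row(pose(d,0,.052,**k),c))
E
```

```text
18.9 pos [0.4897 0.1668 0.0517] F [-1.68 -0.55 -1.24] T [ 0.075  0.402 -0.007] e6 0.015 yaw 1.354 q6 1.115 gap 0.00017577590568746567
2.2 -0.06 -0.01 0.03 0.002 0.002 0.022
2.3 0.12 0.13 0.03 0.003 0.002 -0.078
```

View pics/w15c.png

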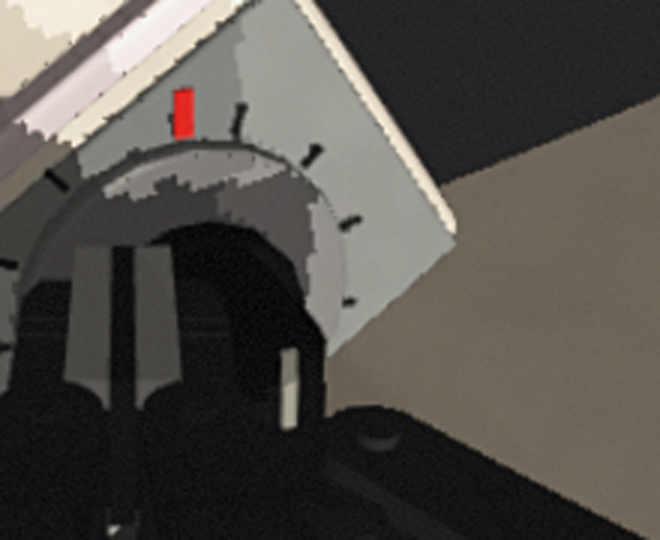

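```bash
python3 - <<'E'
from ang import *
Q=lambda u:np.array(u)/3+[280,220]-[.33,.33]
ang("w15m.npy",Q((290,350)),Q((289,428)),Q((183,113)))
E
```

```text
[-36.3 -67.5  74. ] [-43.7 -78.7  74. ] dial 2.1527394405824696
red [-24.7 -52.8  30. ] 2.230677433216944
```

Emit:
servo_tool --increments "-0.8 0.15 0 0 0 0; -1.8 0.3 0 0 0 0; -2.5 0.5 2 0 0 0; -2.5 0.5 6 0.1 0.2 0; -2.5 0.5 10 0.05 0.28 0; -2.5 0.5 12 0.05 0.28 0; -2.5 0.5 12 0.05 0.28 0; -2.5 0.5 12 0.05 0.28 0"

```text
clock: 19.75
tool_pos: [0.4653, 0.1719, 0.1725]
orientation: [0.012, 0.779, 0.626, 0.002]
force: [-0.6, -0.2, -0.4]
finger_gap: -0.0002
```

```bash
python3 st.py; python3 - <<'E'
from plan import *
get_image("wrist")
m=camera_model("wrist");np.save("w16m.npy",m["world_from_camera"]);im=get_image("wrist");cv2.imwrite("pics/w16.png",im[:,:,::-1])
print(proj(m,[*C,.074],True))
a=im[180:360,300:560,::-1];cv2.imwrite("pics/w16c.png",cv2.resize(a,None,fx=3,fy=3,interpolation=cv2.INTER_CUBIC))
E
```

```text
19.75 pos [0.4653 0.1719 0.1725] F [-0.63 -0.19 -0.41] T [-0.013  0.023  0.03 ] e6 -0.201 yaw 1.354 q6 0.6 gap -0.00018626761832567275
[378.8503688  263.18243357]
```

View pics/w16c.png

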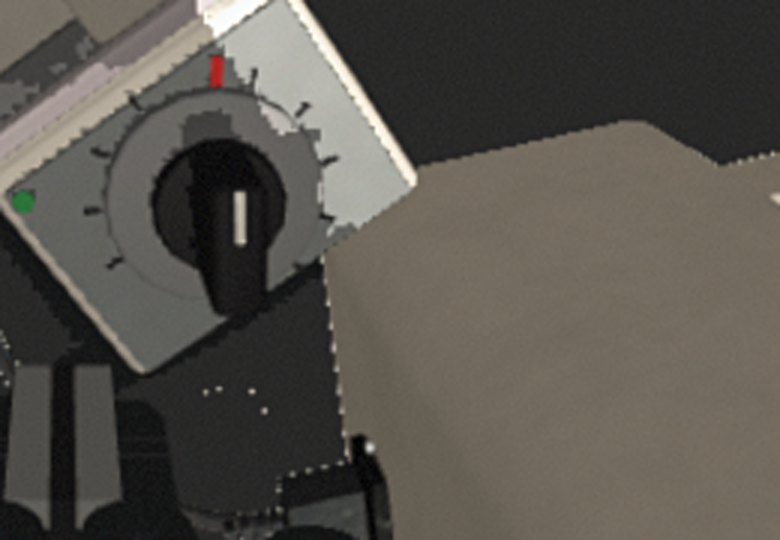

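```bash
python3 - <<'E'
from ang import *
Q=lambda u:np.array(u)/3+[300,180]-[.33,.33]
ang("w16m.npy",Q((240,191)),Q((240.5,245)),Q((217,70)))
m=dict(camera_model("wrist"));m["world_from_camera"]=np.load("w16m.npy")
print(inv(onz(m,*Q((219,203)),.042,True)),inv(onz(m,*Q((214,194)),.033,True)))
im=cv2.imread("pics/w16.png")
a=im[235:270,365:395];g=a.min(2)
ys,xs=np.where(g>110);print(np.c_[xs+365,ys+235][:60].tolist())
pts=np.c_[xs+365,ys+235].astype(np.float32);vx,vy,x0,y0=cv2.fitLine(pts,cv2.DIST_HUBER,0,.01,.01).ravel();print(vx,vy,x0,y0)
s=np.sign(vy);ang("w16m.npy",(x0-8*s*vx,y0-8*s*vy),(x0+8*s*vx,y0+8*s*vy))
E
```

```text
[-36.4 -67.   74. ] [-43.8 -78.1  74. ] dial 2.1575921956416706
red [-24.6 -52.5  30. ] 2.227669615254683
[-44.39284708 -78.61258852  42.        ] [-44.71230328 -79.11042332  33.        ]
[[378, 244], [379, 244], [380, 244], [378, 245], [379, 245], [380, 245], [381, 245], [378, 246], [379, 246], [380, 246], [381, 246], [378, 247], [379, 247], [380, 247], [381, 247], [379, 248], [380, 248], [381, 248], [378, 249], [379, 249], [380, 249], [381, 249], [379, 250], [380, 250], [381, 250], [379, 251], [380, 251], [381, 251], [378, 252], [379, 252], [380, 252], [381, 252], [378, 253], [379, 253], [380, 253], [381, 253], [379, 254], [380, 254], [381, 254], [379, 255], [380, 255], [381, 255], [379, 256], [380, 256], [381, 256], [379, 257], [380, 257], [381, 257], [379, 258], [380, 258], [381, 258], [379, 259], [380, 259], [381, 259], [379, 260], [380, 260], [381, 260]]
0.029631048 0.9995609 379.84076 251.90614
[-36.7 -67.3  74. ] [-43.  -77.3  74. ] dial 2.138195427942586
```

```bash
python3 st.py; python3 - <<'E'
from plan import *
p=np.array([.4897,.1668,.0517]);q=R.from_quat([.77,.619,.094,.118])
def T(d,back):
    r=R.from_rotvec([0,0,-d]);v=r.apply(p-np.array([*C,0]))+np.array([*C,0])
    a=YAW+np.pi-2.15-d;n=np.array([-np.sin(a),np.cos(a),0]);return v+n*back,r*q
c=cur()
for d,b,z in((.055,.022,.06),(.055,.022,0),(.055,.012,0),(.055,.004,0),(0,0.002,0),(.03,0,0),(.055,0,0)):
    P=T(d,b);P=(P[0]+[0,0,z],P[1]);print(d,b,z,row(P,c))
E
```

```text
19.85 pos [0.4633 0.1715 0.1706] F [ 0.06 -0.53 -0.16] T [0.061 0.038 0.024] e6 0.001 yaw 1.355 q6 0.6 gap -0.00022017121043042926
0.055 0.022 0.06 0.58 0.04 -5.89 -0.056 -0.280 -0.053
0.055 0.022 0 0.58 0.04 -11.89 -0.056 -0.280 -0.053
0.055 0.012 0 1.56 -0.16 -11.89 -0.056 -0.280 -0.053
0.055 0.004 0 2.34 -0.32 -11.89 -0.056 -0.280 -0.053
0 0.002 0 2.44 -0.44 -11.89 -0.048 -0.281 0.002
0.03 0 0 2.69 -0.43 -11.89 -0.052 -0.280 -0.028
0.055 0 0 2.73 -0.40 -11.89 -0.056 -0.280 -0.053
```

Emit:
servo_tool --increments "0.5 0 -4 -0.02 -0.14 -0.02; 0.5 0 -8 -0.055 -0.28 -0.053; 0.5 0 -11 -0.055 -0.28 -0.053; 0.5 0 -12 -0.055 -0.28 -0.053; 1 -0.1 -12 -0.055 -0.28 -0.053; 1.5 -0.2 -12 -0.055 -0.28 -0.053; 2 -0.3 -12 -0.055 -0.28 -0.053; 2.4 -0.38 -12 -0.055 -0.28 -0.053; 2.6 -0.43 -12 -0.055 -0.28 -0.053; 2.6 -0.43 -12 -0.055 -0.28 -0.053; 2.6 -0.43 -12 -0.055 -0.28 -0.053"

```text
clock: 20.95
tool_pos: [0.491, 0.1675, 0.0521]
orientation: [0.12, 0.787, 0.598, 0.092]
force: [-0.6, -0.1, 0.9]
finger_gap: 0.0
```

```bash
python3 st.py; python3 - <<'E'
from plan import *
m=camera_model("wrist");np.save("w17m.npy",m["world_from_camera"]);im=get_image("wrist");cv2.imwrite("pics/w17.png",im[:,:,::-1])
a=im[220:400,280:500,::-1];cv2.imwrite("pics/w17c.png",cv2.resize(a,None,fx=3,fy=3,interpolation=cv2.INTER_CUBIC))
E
```

```text
20.95 pos [0.491  0.1675 0.0521] F [-0.62 -0.15  0.91] T [-0.002  0.147  0.034] e6 -0.022 yaw 1.299 q6 1.19 gap 1.7115041789173208e-05
```

View pics/w17c.png

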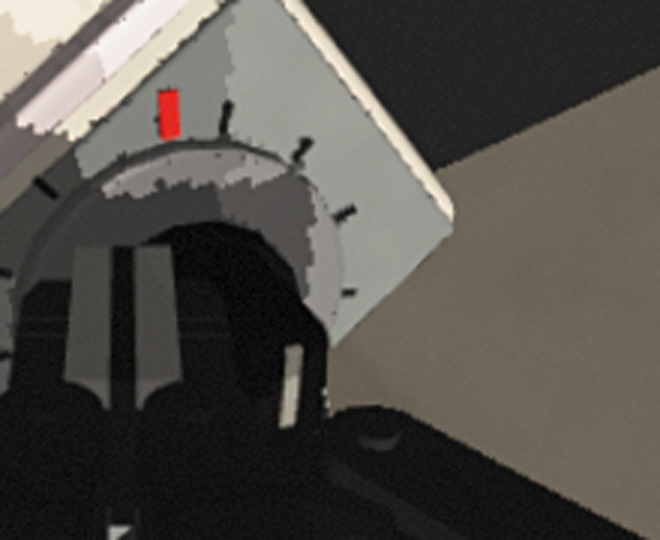

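```bash
python3 - <<'E'
from ang import *
def meas(mf,f):
    im=cv2.imread(f);g=im[330:366,368:384].min(2)
    ys,xs=np.where(g>100);pts=np.c_[xs+368,ys+330].astype(np.float32);vx,vy,x0,y0=cv2.fitLine(pts,cv2.DIST_HUBER,0,.01,.01).ravel();print(len(pts),vx,vy,x0,y0)
    s=np.sign(vy);ang(mf,(x0-11*s*vx,y0-11*s*vy),(x0+11*s*vx,y0+11*s*vy))
meas("w15m.npy","pics/w15.png");meas("w17m.npy","pics/w17.png")
E
```

```text
107 0.0015102183 0.99999887 375.9956 350.60593
[-37.3 -68.8  74. ] [-43.5 -78.4  74. ] dial 2.1400299235499314
97 0.10606704 -0.99435896 376.47125 349.35312
[-35.7 -70.   74. ] [-43.1 -78.3  74. ] dial 2.2945264725226546
```

Emit:
servo_tool --increments "-0.8 0.15 0 0 0 0; -1.8 0.3 0 0 0 0; -2.5 0.5 2 0 0 0; -2.5 0.5 6 0.1 0.2 0; -2.5 0.5 10 0.05 0.28 0; -2.5 0.5 12 0.05 0.28 0; -2.5 0.5 12 0.05 0.28 0; -2.5 0.5 12 0.05 0.28 0; -2.5 0.5 12 0.05 0.28 0"

```text
clock: 21.9
tool_pos: [0.4641, 0.1722, 0.1704]
orientation: [0.016, 0.795, 0.606, -0.005]
force: [0.1, 0.8, -1.2]
finger_gap: -0.0
```

```bash
python3 st.py; python3 - <<'E'
from plan import *
get_image("wrist")
m=camera_model("wrist");np.save("w18m.npy",m["world_from_camera"]);im=get_image("wrist");cv2.imwrite("pics/w18.png",im[:,:,::-1])
a=im[180:360,300:560,::-1];cv2.imwrite("pics/w18c.png",cv2.resize(a,None,fx=3,fy=3,interpolation=cv2.INTER_CUBIC))
from ang import ang
for f,mf in(("pics/w16.png","w16m.npy"),("pics/w18.png","w18m.npy")):
    g=cv2.imread(f)[238:266,370:390].min(2)
    ys,xs=np.where(g>100);pts=np.c_[xs+370,ys+238].astype(np.float32);vx,vy,x0,y0=cv2.fitLine(pts,cv2.DIST_HUBER,0,.01,.01).ravel();print(len(pts),vx,vy,x0,y0)
    s=np.sign(vy);ang(mf,(x0-8*s*vx,y0-8*s*vy),(x0+8*s*vx,y0+8*s*vy))
E
```

```text
21.9 pos [0.4641 0.1722 0.1704] F [ 0.09  0.79 -1.21] T [-0.005 -0.038 -0.022] e6 0.007 yaw 1.303 q6 0.667 gap -4.07632954746198e-05
66 0.036132056 0.99934703 379.67963 251.71677
[-36.7 -67.1  74. ] [-43.  -77.1  74. ] dial 2.132201901980117
52 0.08917756 -0.9960157 382.6 248.2
[-35.  -68.6  74. ] [-42.8 -77.3  74. ] dial 2.2993678944104943
```

View pics/w18c.png

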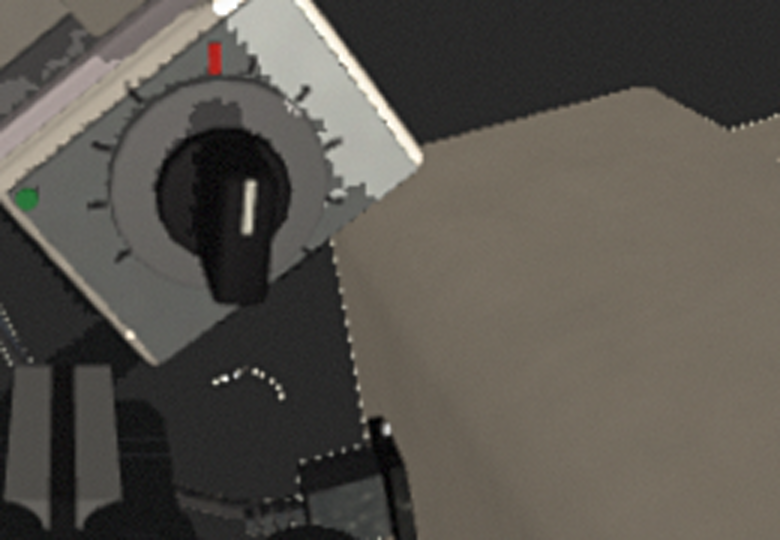

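```bash
python3 - <<'E'
from plan import *
def P2(back,z,ty=.35,lean=.3):
    w=np.array([np.cos(ty+np.pi/2),np.sin(ty+np.pi/2),0])
    b=R.from_quat([np.cos((ty+np.pi/2)/2),np.sin((ty+np.pi/2)/2),0,0])
    d=np.array([.97,-.24,0]);return np.array([.4794,.1457,z])-d*back,R.from_rotvec(-lean*w)*b
c=cur();print(c[0])
for b,z in((.014,.12),(.014,.053),(.005,.053),(.002,.053),(0,.053)): print(b,z,row(P2(b,z),c))
E
```

```text
[0.46401366 0.17230326 0.17024287]
0.014 0.12 0.18 -2.32 -5.02 0.040 -0.284 0.617
0.014 0.053 0.18 -2.32 -11.72 0.040 -0.284 0.617
0.005 0.053 1.05 -2.54 -11.72 0.040 -0.284 0.617
0.002 0.053 1.34 -2.61 -11.72 0.040 -0.284 0.617
0 0.053 1.54 -2.66 -11.72 0.040 -0.284 0.617
```

Emit:
servo_tool --increments "0 -0.8 0 0.01 -0.06 0.13; 0 -1.6 -1 0.02 -0.12 0.26; 0.1 -2.3 -3 0.03 -0.18 0.4; 0.18 -2.3 -6 0.035 -0.24 0.52; 0.18 -2.3 -9 0.04 -0.284 0.617; 0.18 -2.3 -11.5 0.04 -0.284 0.617; 0.18 -2.3 -11.7 0.04 -0.284 0.617; 0.6 -2.4 -11.7 0.04 -0.284 0.617; 1.05 -2.54 -11.7 0.04 -0.284 0.617; 1.05 -2.54 -11.7 0.04 -0.284 0.617; 1.05 -2.54 -11.7 0.04 -0.284 0.617"

```text
clock: 23.1
tool_pos: [0.4772, 0.1475, 0.0558]
orientation: [0.086, 0.567, 0.81, 0.124]
force: [0.8, -0.3, 0.7]
finger_gap: -0.0002
```

```bash
cat > shot.py <<'E'
import sys
from plan import *
n=sys.argv[1]
m=camera_model("wrist");np.save(n+"m.npy",m["world_from_camera"]);im=get_image("wrist");cv2.imwrite(f"pics/{n}.png",im[:,:,::-1])
c=proj(m,[*C,.074],True);print("C px",c)
x0,y0=int(c[0])-80,int(c[1])-80
a=im[y0:y0+160,x0:x0+160,::-1];cv2.imwrite(f"pics/{n}c.png",cv2.resize(a,None,fx=3.5,fy=3.5,interpolation=cv2.INTER_CUBIC));print(x0,y0)
E
python3 st.py; python3 shot.py w19
```

```text
23.1 pos [0.4772 0.1475 0.0558] F [ 0.79 -0.29  0.65] T [-0.021  0.104 -0.005] e6 -0.025 yaw 1.92 q6 -0.149 gap -0.0001985294820936464
C px [388.38383672 342.24015879]
308 262
```

View pics/w19c.png

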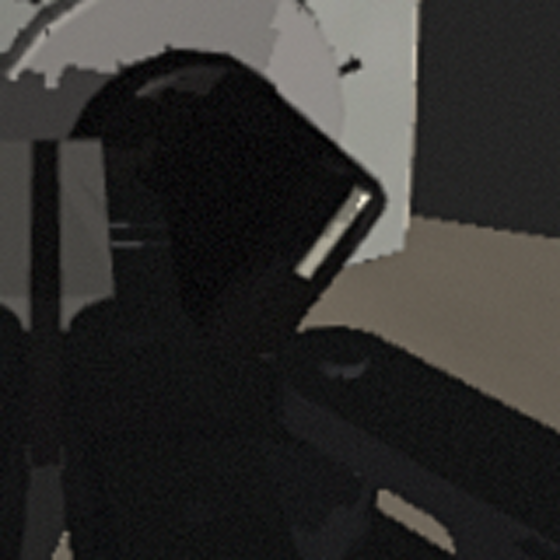

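```bash
cat > mz.py <<'E'
import sys
from ang import *
def go(n,x0,y0,lo=90):
    f=f"pics/{n}.png"
    g=cv2.imread(f)[y0+45:y0+82,x0+75:x0+112]
    mk=((g.min(2)>lo)).astype(np.uint8)
    k,lab,st,ce=cv2.connectedComponentsWithStats(mk)
    best=None
    for i in range(1,k):
        if 25<st[i,4]<200:
            ys,xs=np.where(lab==i);pts=np.c_[xs+x0+75,ys+y0+45].astype(np.float32)
            vx,vy,cx,cy=cv2.fitLine(pts,cv2.DIST_HUBER,0,.01,.01).ravel();s=np.sign(vy)
            t=(pts-[cx,cy])@[vx,vy];L=np.ptp(t)/2
            if np.std((pts-[cx,cy])@[-vy,vx])<2 and L>5:
                print(st[i],(vx,vy,cx,cy),L);ang(n+"m.npy",(cx-L*s*vx,cy-L*s*vy),(cx+L*s*vx,cy+L*s*vy))
go(sys.argv[1],int(sys.argv[2]),int(sys.argv[3]))
E
python3 mz.py w19 308 262
```

```text
[ 10  10  21  24 115] (np.float32(0.6127429), np.float32(-0.7902823), np.float32(402.56796), np.float32(328.53796)) 14.602932
[-34.  -69.2  74. ] [-42.6 -78.5  74. ] dial 2.3164288144253797
```

Emit:
servo_tool --increments "0.1 -0.02 0 0 0 0; 0.19 -0.05 0 0 0 0; 0.19 -0.05 0 0 0 0"

```text
clock: 23.45
tool_pos: [0.4783, 0.1468, 0.0549]
orientation: [0.085, 0.567, 0.81, 0.124]
force: [0.9, -0.6, -0.4]
finger_gap: 0.0003
```

```bash
python3 st.py; python3 shot.py w20|tee o; python3 mz.py w20 $(tail -1 o)
```

```text
23.45 pos [0.4783 0.1468 0.0549] F [ 0.89 -0.59 -0.36] T [-0.055  0.114 -0.025] e6 -0.033 yaw 1.92 q6 -0.154 gap 0.0003269228476753885
C px [387.87266178 341.67702814]
307 261
[ 11   9  21  25 107] (np.float32(0.5980524), np.float32(-0.80145705), np.float32(402.0718), np.float32(327.91528)) 14.898254
[-34.1 -69.   74. ] [-42.6 -78.7  74. ] dial 2.290712260084613
```

Emit:
servo_tool --increments "0.1 -0.02 0 0 0 0; 0.1 -0.02 0 0 0 0"

```text
clock: 23.7
tool_pos: [0.4793, 0.1465, 0.0548]
orientation: [0.085, 0.567, 0.81, 0.124]
force: [-0.4, -0.5, 0.2]
finger_gap: 0.0004
```

```bash
python3 st.py; python3 shot.py w21|tee o; python3 mz.py w21 $(tail -1 o)
```

```text
23.7 pos [0.4793 0.1465 0.0548] F [-0.35 -0.52  0.16] T [-0.032  0.097  0.012] e6 -0.024 yaw 1.92 q6 -0.156 gap 0.000402141906525688
C px [386.43271883 341.19721651]
306 261
[ 10   8  20  26 104] (np.float32(0.58237696), np.float32(-0.81291884), np.float32(400.9909), np.float32(326.78033)) 14.996419
[-34.1 -68.6  74. ] [-42.3 -78.5  74. ] dial 2.2652796798685313
```

Emit:
servo_tool --increments "0.05 -0.01 0 0 0 0; 0.05 -0.01 0 0 0 0"

```text
clock: 23.95
tool_pos: [0.4797, 0.1465, 0.0548]
orientation: [0.085, 0.567, 0.81, 0.124]
force: [-0.1, 0.2, -0.6]
finger_gap: 0.0004
```

```bash
python3 st.py; python3 shot.py w22|tee o; python3 mz.py w22 $(tail -1 o)
```

```text
23.95 pos [0.4797 0.1465 0.0548] F [-0.07  0.2  -0.61] T [-0.002  0.135  0.054] e6 -0.012 yaw 1.92 q6 -0.157 gap 0.00035797980617408606
C px [385.69831028 340.89097877]
305 260
[ 11   9  19  26 106] (np.float32(0.57931), np.float32(-0.8151073), np.float32(400.1232), np.float32(326.51147)) 14.995077
[-34.2 -68.6  74. ] [-42.4 -78.5  74. ] dial 2.260417045454744
```

Emit:
servo_tool --increments "0.07 -0.02 0 0 0 0; 0.07 -0.02 0 0 0 0"

```text
clock: 24.2
tool_pos: [0.4804, 0.1463, 0.0548]
orientation: [0.085, 0.567, 0.81, 0.124]
force: [-0.3, 0.6, -0.3]
finger_gap: 0.0002
```

```bash
python3 st.py; python3 shot.py w23|tee o; python3 mz.py w23 $(tail -1 o)
```

```text
24.2 pos [0.4804 0.1463 0.0548] F [-0.34  0.56 -0.35] T [-0.042  0.109 -0.019] e6 -0.021 yaw 1.92 q6 -0.159 gap 0.00023477227174886482
C px [384.38395486 340.25282887]
304 260
[ 10   9  21  25 108] (np.float32(0.5956176), np.float32(-0.80326813), np.float32(398.75204), np.float32(325.9898)) 15.297585
[-34.  -68.7  74. ] [-42.6 -78.6  74. ] dial 2.28786675466562
```

Emit:
servo_tool --increments "0.1 -0.02 0 0 0 0; 0.1 -0.02 0 0 0 0"

```text
clock: 24.45
tool_pos: [0.4815, 0.1461, 0.0548]
orientation: [0.085, 0.567, 0.81, 0.124]
force: [-0.4, -0.1, -0.0]
finger_gap: 0.0001
```

```bash
python3 st.py; python3 shot.py w24|tee o; python3 mz.py w24 $(tail -1 o)
```

```text
24.45 pos [0.4815 0.1461 0.0548] F [-0.42 -0.09 -0.  ] T [-0.05   0.144 -0.056] e6 -0.024 yaw 1.92 q6 -0.161 gap 0.00011085388850728693
C px [382.49007823 339.55568343]
302 259
[ 11   8  20  26 103] (np.float32(0.5973023), np.float32(-0.80201614), np.float32(397.44867), np.float32(324.40158)) 15.298565
[-33.8 -68.4  74. ] [-42.4 -78.2  74. ] dial 2.2919318121107013
```

View pics/w24c.png

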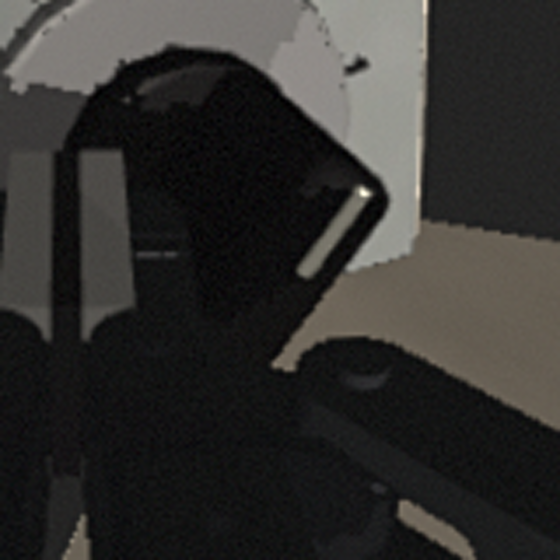

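Emit:
servo_tool --increments "0.1 -0.02 0 0 0 0; 0.1 -0.02 0 0 0 0"

```text
clock: 24.7
tool_pos: [0.4825, 0.1459, 0.0548]
orientation: [0.085, 0.567, 0.81, 0.124]
force: [-0.2, 0.3, -0.0]
finger_gap: -0.0001
```

```bash
python3 st.py; python3 shot.py w25|tee o; python3 mz.py w25 $(tail -1 o)
```

```text
24.7 pos [0.4825 0.1459 0.0548] F [-0.15  0.29 -0.04] T [-0.073  0.147 -0.024] e6 -0.024 yaw 1.92 q6 -0.163 gap -5.809748060213272e-05
C px [380.74997134 338.88412579]
300 258
[28  0  9 11 48] (np.float32(0.5795101), np.float32(0.81496507), np.float32(408.4014), np.float32(306.34024)) 6.3928657
[-34.  -63.5  74. ] [-30.3 -69.5  74. ] dial 1.0138323436909034
[ 11   8  20  26 108] (np.float32(0.5979592), np.float32(-0.80152655), np.float32(395.58282), np.float32(323.8746)) 15.298931
[-33.9 -68.5  74. ] [-42.4 -78.2  74. ] dial 2.293318363942317
```

Emit:
servo_tool --increments "0.1 -0.02 0 0 0 0; 0.1 -0.02 0 0 0 0"

```text
clock: 24.95
tool_pos: [0.4832, 0.1456, 0.0547]
orientation: [0.085, 0.567, 0.81, 0.124]
force: [0.0, 1.3, -0.1]
finger_gap: -0.0
```

```bash
python3 st.py; python3 shot.py w26|tee o; python3 mz.py w26 $(tail -1 o)
```

```text
24.95 pos [0.4832 0.1456 0.0547] F [ 0.03  1.26 -0.12] T [-0.066  0.196  0.012] e6 -0.023 yaw 1.92 q6 -0.165 gap -3.7775017803871065e-05
C px [379.70743309 338.33153252]
299 258
[29  0  8 10 40] (np.float32(0.60732067), np.float32(0.7944568), np.float32(407.62), np.float32(305.9041)) 5.700678
[-33.8 -64.   74. ] [-30.3 -69.2  74. ] dial 0.9882493799703234
[ 10   8  22  26 109] (np.float32(0.5963517), np.float32(-0.8027233), np.float32(394.61035), np.float32(323.2739)) 15.29802
[-33.9 -68.5  74. ] [-42.4 -78.2  74. ] dial 2.2908235238386245
```

Emit:
servo_tool --increments "0.05 -0.01 0 0 0 0; 0.05 -0.01 0 0 0 0"

```text
clock: 25.2
tool_pos: [0.4835, 0.1455, 0.0546]
orientation: [0.085, 0.567, 0.81, 0.123]
force: [-2.1, 1.3, 0.6]
finger_gap: 0.0002
```

```bash
python3 st.py; python3 shot.py w27|tee o; python3 mz.py w27 $(tail -1 o)|tail -1
```

```text
25.2 pos [0.4835 0.1455 0.0546] F [-2.14  1.31  0.62] T [0.022 0.46  0.036] e6 -0.004 yaw 1.92 q6 -0.166 gap 0.00023137980384861688
C px [379.36320383 338.15043801]
299 258
[-33.9 -68.5  74. ] [-42.4 -78.2  74. ] dial 2.2911483457944524
```

Emit:
servo_tool --increments "0.05 -0.01 0 0 0 0; 0.05 -0.01 0 0 0 0"

```text
clock: 25.45
tool_pos: [0.4838, 0.1454, 0.0546]
orientation: [0.085, 0.567, 0.81, 0.123]
force: [-4.8, 0.6, 1.5]
finger_gap: 0.0002
```

```bash
python3 st.py; python3 shot.py w28|tee o; python3 mz.py w28 $(tail -1 o)|tail -1
```

```text
25.45 pos [0.4838 0.1454 0.0546] F [-4.81  0.6   1.47] T [0.001 0.583 0.085] e6 -0.012 yaw 1.92 q6 -0.167 gap 0.0001726387415643466
C px [378.82541342 337.79289509]
298 257
[-34.2 -68.2  74. ] [-42.3 -78.   74. ] dial 2.2595414723218044
```

Emit:
servo_tool --increments "0.05 -0.01 0 0 0 0; 0.05 -0.01 0 0 0 0"

```text
clock: 25.7
tool_pos: [0.4842, 0.1451, 0.0545]
orientation: [0.085, 0.567, 0.81, 0.123]
force: [-5.6, -1.5, 3.7]
finger_gap: -0.0001
```

```bash
python3 st.py; python3 shot.py w29|tee o; python3 mz.py w29 $(tail -1 o)|tail -1
```

```text
25.7 pos [0.4842 0.1451 0.0545] F [-5.62 -1.51  3.72] T [-0.162  0.795  0.009] e6 -0.028 yaw 1.92 q6 -0.168 gap -0.0001065681712912151
C px [378.26709438 337.31867931]
298 257
[-34.6 -67.9  74. ] [-42.3 -78.   74. ] dial 2.2252259620581185
```

Emit:
servo_tool --increments "0.04 -0.01 0 0 0 0; 0.04 -0.01 0 0 0 0"

```text
clock: 25.95
tool_pos: [0.4845, 0.145, 0.0545]
orientation: [0.085, 0.567, 0.81, 0.123]
force: [-5.3, -1.3, 4.2]
finger_gap: -0.0002
```

```bash
python3 st.py; python3 shot.py w30|tee o; python3 mz.py w30 $(tail -1 o)|tail -1
```

```text
25.95 pos [0.4845 0.145  0.0545] F [-5.34 -1.3   4.24] T [-0.253  0.768 -0.04 ] e6 -0.035 yaw 1.92 q6 -0.168 gap -0.000157944584577802
C px [377.95725643 336.92910304]
297 256
[-34.8 -67.5  74. ] [-42.5 -77.9  74. ] dial 2.209000757111443
```

Emit:
servo_tool --increments "-0.5 0.1 0 0 0 0; -1.5 0.3 0 0 0 0; -2 0.5 2 0 0 0; -2 1 6 0 0.1 -0.1; -2 2 10 0 0.2 -0.25; -2 3 12 -0.03 0.28 -0.4; -2 3 12 -0.03 0.28 -0.5; -2 3 12 -0.03 0.28 -0.5; -2 3 12 -0.03 0.28 -0.5"

```text
clock: 26.9
tool_pos: [0.4645, 0.1753, 0.1741]
orientation: [0.009, 0.758, 0.652, 0.007]
force: [0.5, 0.1, -0.5]
finger_gap: 0.0003
```

```bash
python3 st.py; python3 -c "
from h import *
get_image('wrist')"; python3 shot.py w31|tee o; python3 mz.py w31 $(tail -1 o)|tail -1
```

```text
26.9 pos [0.4645 0.1753 0.1741] F [ 0.51  0.14 -0.46] T [-0.044  0.038 -0.042] e6 0.54 yaw 1.421 q6 0.523 gap 0.0003370951642616061
C px [376.5285696  271.74029812]
296 191
[-23.3 -86.1  74. ] [-30.7 -89.6  74. ] dial 2.7065556506892654
```

View pics/w31c.png

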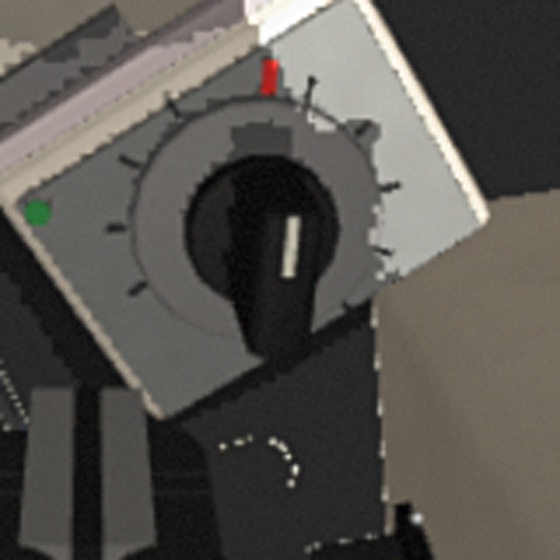

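View pics/w31.png

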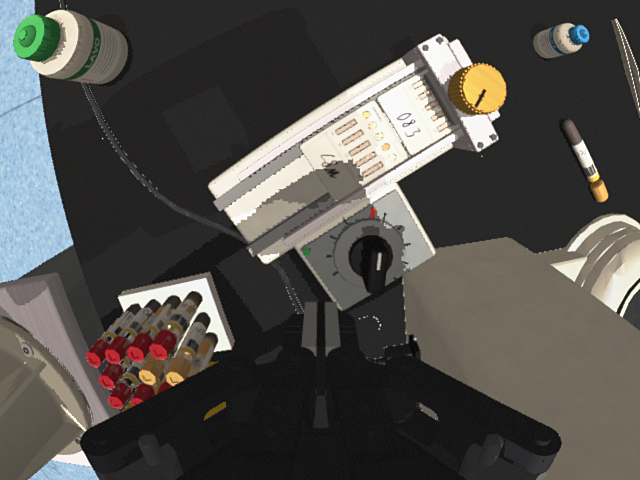

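```bash
python3 - <<'E'
from ang import *
Q=lambda u:np.array(u)/3.5+[296,191]-[.35,.35]
ang("w31m.npy",Q((294,217)),Q((288.5,276)),Q((269,77)))
g=cv2.imread("pics/w31.png")[250:273,372:386].min(2);ys,xs=np.where(g>95)
pts=np.c_[xs+372,ys+250].astype(np.float32);vx,vy,cx,cy=cv2.fitLine(pts,cv2.DIST_HUBER,0,.01,.01).ravel();s=np.sign(vy);print(len(pts),vx,vy,cx,cy)
ang("w31m.npy",(cx-8*s*vx,cy-8*s*vy),(cx+8*s*vx,cy+8*s*vy))
m=dict(camera_model("wrist"));m["world_from_camera"]=np.load("w31m.npy")
f=lambda u,z:inv(onz(m,*Q(u),z,True))
print("strip near", inv(onz(m,302,152,.04,True)), inv(onz(m,325,200,.04,True)))
E
```

```text
[-35.9 -67.6  74. ] [-43.3 -78.   74. ] dial 2.1892967010337006
red [-24.8 -52.7  30. ] 2.225047982639028
57 0.09653741 -0.9953294 378.67984 260.95547
[-36.2 -67.7  74. ] [-43.2 -77.5  74. ] dial 2.1931073644697023
strip near [-44.2918375   18.68696252  40.        ] [-50.18156527 -21.28708084  40.        ]
```

```bash
python3 - <<'E'
from h import *
import cv2
a=cv2.imread("pics/w31.png")[25:225,270:520];cv2.imwrite("pics/w31d.png",cv2.resize(a,None,fx=3,fy=3,interpolation=cv2.INTER_CUBIC))
E
```

```text
(no output)
```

View pics/w31d.png

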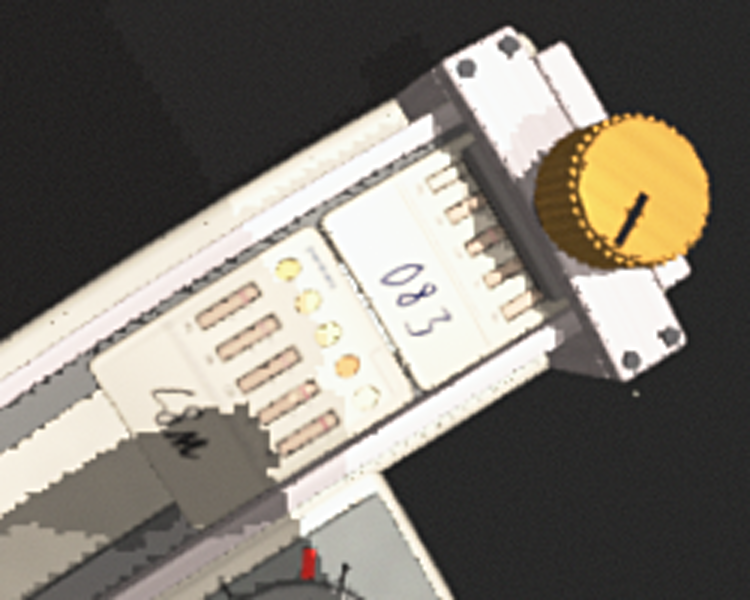

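```bash
python3 - <<'E'
from ang import *
m=dict(camera_model("wrist"));m["world_from_camera"]=np.load("w31m.npy")
Q=lambda u:np.array(u)/3+[270,25]-[.33,.33]
for u,z in(((94,362),.04),((193,525),.04),((440,62),.075),((623,380),.075)):print(inv(onz(m,*Q(u),z,True)).round(1))
E
```

```text
[-42.1  23.2  40. ]
[-44.3 -24.9  40. ]
[60.7 40.5 75. ]
[ 60.7 -42.9  75. ]
```

Emit:
servo_tool --increments "-2 1 3 0 0 0; -5 1 6 0 0 0; -7 1 9 0 0 0; -7 1 9 0 0 0; -7 1 9 0 0 0"

```text
clock: 27.5
tool_pos: [0.3949, 0.1851, 0.2648]
orientation: [0.009, 0.759, 0.651, 0.008]
force: [0.1, -0.2, -0.3]
finger_gap: 0.0003
```

```bash
python3 st.py; python3 - <<'E'
from h import *
im=get_image("top");cv2.imwrite("pics/tf.png",im[:,:,::-1])
E
```

```text
27.5 pos [0.3949 0.1851 0.2648] F [ 0.12 -0.16 -0.27] T [0.047 0.048 0.008] e6 0.015 yaw 1.419 q6 0.603 gap 0.0002660028603255473
```

View pics/tf.png

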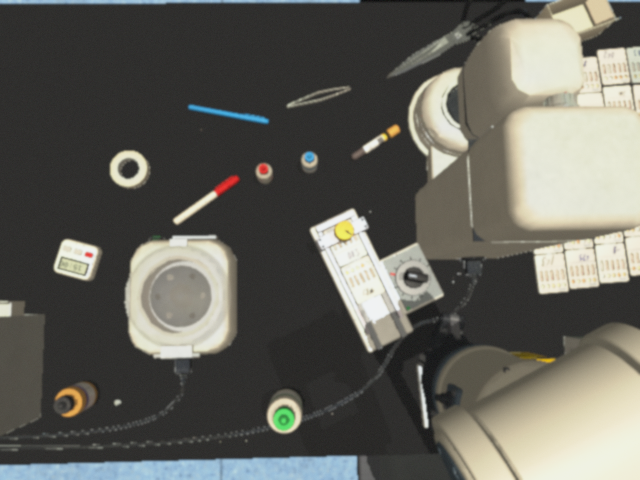

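Nothing else has moved. The strip's near edge is at about x = −43 to −45 (home is −45.5, and my measurement bias is 1–2 mm). The dial reads about 2.19–2.21 rad. I'm handing in.

```bash
python3 -c "
from station import ctrl
print(ctrl.job_done())"
```

```text
the job is handed in; nothing more can be done
None
```

The shaker is loaded and handed in at about 27.5 s, well inside the 72 s limit. No verdict came back.

- **Strip:** I pushed it along the slot with the closed fingers until it met the end stop with about 26 N. The last wrist picture puts its near edge at shaker x ≈ −42 to −44 mm, where home is −45.5 mm. My readings at known points were 1–2 mm off, so I take it as home.
- **Thumbscrew:** I turned it clockwise in one grasp without slip. The presser touched after about 2.35 rad, and I stopped about 0.29 rad later. The torque rise of about 0.07 Nm means roughly 18 N of clamping, within the 12–25 N wanted. That figure comes from torque, not a direct measurement.
- **Dial:** I turned it by pushing the bar with the closed fingers, because the tower beside it left no room to grip. The second push overshot to about 2.29 rad, so I nudged it back anticlockwise in small steps. The last readings were 2.19 and 2.21 rad, against 2.20 for the mark. The mark itself read about 2.22 the same way.
- **Surroundings:** In the last top view the bottles, tube and marker stand where they were. The arm was clear of everything at hand-in.

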